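# Jack up the stage plate and hold it

### The job

Raise the front edge of the black stage plate so that a colleague can slip the two 12 mm ring spacers onto its front pillars: slide the small lever jack along the table by its handle until its round saddle stands centred under the jacking lug (the thick tab with the triangle), then pump the handle up and down until, with the handle pressed right down, the plate stands more than 12 mm clear of the front pillars. The ratchet drops back a few millimetres whenever the handle comes up, so finish still holding the handle pressed fully down, with the plate resting on the saddle. Do not touch the plate or its pillars with the arm, do not tip the jack over, and leave the other things where they are.

Things in the scene. Friction and masses are not known exactly. Their poses are not given: they have to be found in the camera images.
- jack: loose lever jack, 0.94 kg, on low-friction glides. Origin on the table under the saddle axis; +x points from handle to saddle (the end that goes under the lug), z up. Base plate 80 mm wide, 12 mm high, from 30 mm ahead to 80 mm behind the origin, then 44 mm wide to 165 mm behind; frame 48 mm wide, 90 mm high, from 20 mm ahead to 60 mm behind; the pump handle is over the rear of the base.
- saddle_top (a point): centre of the top face of the jack's saddle, a steel disc 36 mm across on the toothed bar: 113.5 mm above the table when fully down, 10.5 mm under the lift pad.
- handle_pivot (a point): axis of the pump handle on the jack: 42 mm behind the saddle axis (jack -x), 75 mm above the table. The handle turns in the jack's vertical middle plane.
- handle_grip (a point): centre of the handle's round rubber grip (24 mm diameter, 78 mm long), 110 mm from the pivot, pointing away from the saddle. At rest it slopes up 0.32 rad: this point is 146 mm behind the saddle axis, 110 mm above the table; right down it slopes 0.18 rad below level: 150 mm behind, 55 mm above the table. Free to grasp from above, fingers on its two sides.
- jack_handle (a joint): pump handle, rad: 0 = up at rest (a spring brings it back), 0.5 = right down against its stop; beyond 0.42 counts as right down. A full stroke carries the saddle up by about 13 mm; it takes 2 to 6 N at the grip without load, 7 to 12 N with the plate on the saddle.
- jack_ram (a joint): height of the saddle above its lowest position, m, up to 0.047. A ratchet of 8 mm steps: when the handle comes up the saddle drops back about 5 mm onto a step; it cannot be lowered further. With the handle right down: about 0.012 after the first full stroke, 0.020 after the second, 0.028 after the third (enough for the job), 0.036 after the fourth.
- riser: fixed stand of the stage plate, pillars 128 mm high. Origin on the table straight under the lift pad; +x points from there under the plate. Front pillars (25 mm thick, foot 40 mm) at x +55 mm, 120 mm to either side; rear pivots at +320 mm. The plate is black, 300 x 300 x 13 mm, from x +30 to +330 mm, with instruments bolted on up to 90 mm above it.
- lift_pad (a point): centre of the underside of the round 30 mm pad under the jacking lug, over the riser's origin, 124 mm above the table with the plate down. The lug is a thick aluminium tab 50 mm wide with a dark triangle on top, in the middle of the front edge, reaching 22 mm before this point; the two thin slotted ears beside it are only hold-downs.
- plate_edge (a point): point on the underside of the plate midway between the two front pillars: 128 mm above the table while the plate lies on the pillars; what it stands above that is the clearance over the front pillars. The plate tilts up about its rear pivots; the clearance is about 14 mm at the bottom of the third full stroke and about 10 mm when the handle then comes up.
- spacer0: steel ring spacer, 38 mm across, 12 mm high, lying by the right front pillar (riser -y); origin at its underside centre. Leave it.
- spacer1: the same by the left front pillar (riser +y). Leave it.
- post_holder: black optical post holder with post, 44 mm foot, 86 mm high, origin at its underside centre. Bystander.
- lens_mount: round black lens mount on a short post, 48 mm across, 102 mm high, origin at its underside centre. Bystander.
- screw_jar: glass jar with black cap, 52 mm across, 55 mm high, origin at its underside centre. Bystander.
- objective_can: aluminium can, 42 mm across, 70 mm high, origin at its underside centre. Bystander.
- ball_driver: screwdriver with black handle lying on the table, 170 mm long, origin on the table under its middle. Bystander.
Mind the look-alikes: they are no part of the job. Leave any blue or orange look-alike of the jack alone.

How it is judged:
By the outcome, as a careful person would: the job done as asked, in the order asked, and still so for the second after the job is handed in, while the arm keeps its last pose, push and grip.
It also fails if it takes over 61 s, if anything falls off the work surface, if the arm or the gripper's body presses on something with over 40 N, if the wrist force passes 120 N, or if a joint passes its speed limit or range.

### The arm

A 7-joint arm with a two-finger parallel gripper is mounted at the origin on the work surface. World frame = base frame: x ahead of the robot, y to its left, z up, the work surface at z = 0. Lengths are in m, angles in degrees, forces in N, time in s.
With the tool pointing down it reaches from about 0.425 to 0.875 m from the base axis. Payload 4.7 kg.
Tool frame: the origin (TCP) lies on the centre line of the jaws, within the pads' length; the fingertips stand ahead of it and the grasp point (between the pads) lies 2 mm behind it (env.tip_reach is the x of the fingertips in the tool frame, in m); x points along the fingers, z is the direction in which the jaws open and shut, and the axes are right-handed (so a half turn about x gives the same grasp; the last joint's range is limited). The gripper opens to 87 mm and grips with 3 to 60 N. Pads are 19 mm wide; open, the fingers measure 117 mm over their backs; the gripper's body (75 mm by 190 mm) begins 51 mm behind the grasp point.
Start: joints at [75.693, 18.392, -4.016, 83.108, 1.295, 78.541, -3.26], TCP at [0.169, -0.628, 0.21] pointing down, gripper open.
Joint ranges: [-163.93, 163.93], [-17.29, 119.83], [-79.2, 71.16], [3.27, 140.29], [-89.18, 269.18], [5.43, 117.66], [-154.24, 154.24]. Speed limits (degrees/s): [147.25, 147.25, 180, 180, 180, 180, 180].

### API

Orientations are given as [roll, pitch, yaw] about the fixed x, y, z axes, in that order (R = Rz(yaw) Ry(pitch) Rx(roll)).
In Python, from cell import telemetry, optics, env, models gives the robot as it stands.
- The arm moves only by the shell command python3 -m pendant 'ROWS' [FORCE]. ROWS is JSON, a list of rows, each a list of 3 entries, a list of its own where there are three numbers: the finger opening in mm, from 0 to 87, then the shift along the tool's x, y, z in mm, then the turn, a rotation vector about the tool's x, y, z in rad. A call has 1 to 10 rows; each row is the pose to reach, as a shift and turn from the pose commanded when the call began, along the tool's axes at that moment; what a row does not reach only later rows make up. A row lasts 1/12 s, in which the tool goes at most 41.7 mm and 7.16 degrees, less where a joint would pass 70% of its speed; a pose out of reach is approached as far as the arm can. A call with a gripper value outside its range is refused whole. The fingers move at their own pace and stop on an object; FORCE is the grip in N (left out, the last holds). Time passes only in rows, so rows that repeat a pose let the fingers close. It gives the time, the measured TCP pose, the force and the opening at its end, in the units of the state.
- telemetry.get_obs(): the state, without advancing time (a new reading comes with each control period).
- optics.read_camera(name): name is "scene" or "top" or "wrist"; returns a dict with "image" (400x640x3 uint8, blue, green, red), "range_z" (400x640 float32, m along the optical axis (not along the pixel's ray), 0 where there is no reading), "fx", "fy", "cx", "cy" (pixels), "cam_to_world" (4x4, takes a point from camera to world coordinates). Camera axes: x right, y up, looking along -z (the intrinsics and any distortion apply to the point x, -y, -z); pixel columns grow to the right and rows downward; lengths in m; the calibration is good to about 2 mm. The wrist camera is an equidistant fisheye: a pixel r from the principal point sees the ray r / f radians off the axis. A picture is of the moment at which its call begins.
- env.sign_off(): hands the job in, once; it reports no verdict.
Trained networks look in the newest picture that a camera, given by its name, has taken for a name from the list of things; names that differ only in an ending like _2 or _b are one class to them, and where a whole thing is asked for, a point or a joint stands for the part that bears it (a point fixed in the world has none). Each returns a list of dicts, best first, with "confidence" (0 to 1); they miss things now and then, are a little off and sometimes report something else, mostly with a low value. They report only what shows in the picture. A call takes as long as a camera call. They do not tell look-alikes from the thing itself.
- models.masks_of(camera, label): "pixels" (400x640 bool, what is visible of it) and "extent" ([left, top, right, bottom] as shares, 0 to 1, of the picture: columns of its width, rows of its height, round what is visible of it).
- models.landmark_of(camera, label): "centre" ([row, column] as shares, 0 to 1, of the picture: columns of its width, rows of its height: a listed point, or the origin of a listed thing).
The state is a dict: "time_s": time; "qpos": joint angles; "joint_velocities": joint speeds; "effort": joint torques, N m; "tool_pos": TCP position; "tool_rot": TCP orientation; "force": force on the tool from outside, world axes, zero at the start; "wrist_torque": the same for the moment, N m; "grip_width": finger opening in m.
Only numpy, scipy, OpenCV 4.12 (cv2) and the standard library are available. Lean on these libraries where they do the work, as an engineer would, in place of code of your own. Each camera call takes 0.05 s, during which the arm holds its last target.

## Working session

There is one attempt and no reset: what is moved stays moved. The work goes in short steps, Python scripts to look and compute and a shell command to move; the robot and the scene stay as the last step left them, time stands still between calls to the robot, and variables do not carry over. Pictures are saved under pics/ and viewed, and the job is handed in when it is done.

```bash
ls; mkdir -p pics; python3 - <<'E'
from cell import telemetry, optics, env, models
import cv2
print(telemetry.get_obs(), env.tip_reach)
for c in ["scene","top","wrist"]:
    d=optics.read_camera(c); cv2.imwrite(f"pics/{c}0.png",d["image"]); print(c,d["fx"],d["fy"],d["cx"],d["cy"],d["cam_to_world"].round(3).tolist(),[k for k in d])
E
```

```text
pics
{'time_s': 0.0, 'qpos': array([75.69495064, 18.43894709, -4.01586937, 83.17424679,  1.29450688,
       78.53894995, -3.25956796]), 'joint_velocities': array([-0.0489638 , -0.01076834,  0.02458223, -0.01317298, -0.06407003,
       -0.01207068, -0.09331298]), 'effort': array([ 9.25970890e-04, -4.91285849e+01, -4.03146856e-01, -3.12523556e+01,
       -6.40292885e-02,  4.37426870e-02,  1.65963920e-04]), 'tool_pos': array([ 0.16928021, -0.62698946,  0.20916857]), 'tool_rot': array([-177.30351463,   89.89295117,  107.81192408]), 'force': array([ 0.93406817, -0.16809095,  0.05803149]), 'wrist_torque': array([ 0.03713146,  0.04863707, -0.00067111]), 'grip_width': 0.08703099728852036} 0.017
scene 379.4656341803652 379.4656341803652 319.7959829207649 202.28774501951094 [[0.745, -0.494, 0.448, 0.939], [0.667, 0.557, -0.494, -0.491], [-0.005, 0.667, 0.745, 0.841], [0.0, 0.0, 0.0, 1.0]] ['image', 'range_z', 'fx', 'fy', 'cx', 'cy', 'cam_to_world']
top 442.2527776134005 442.2527776134005 325.6576885994409 204.76777963022425 [[0.006, 0.982, -0.188, 0.268], [-1.0, 0.009, 0.012, 0.01], [0.013, 0.188, 0.982, 1.232], [0.0, 0.0, 0.0, 1.0]] ['image', 'range_z', 'fx', 'fy', 'cx', 'cy', 'cam_to_world']
wrist 309.70691628693146 309.70691628693146 323.11933027079965 200.77529668457214 [[0.262, 0.923, 0.281, 0.248], [-0.965, 0.251, 0.076, -0.606], [-0.001, -0.291, 0.957, 0.384], [0.0, 0.0, 0.0, 1.0]] ['image', 'range_z', 'fx', 'fy', 'cx', 'cy', 'cam_to_world']
```

View pics/scene0.png

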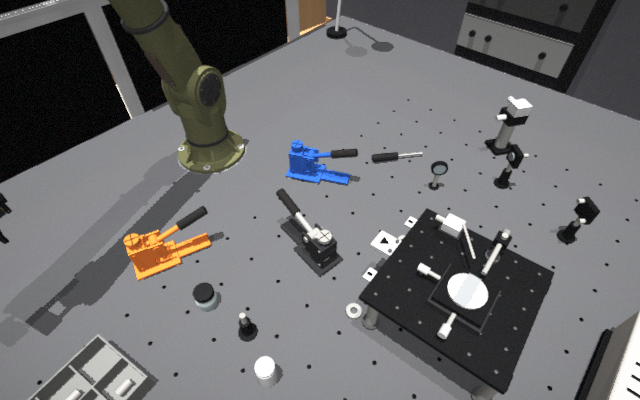

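View pics/top0.png

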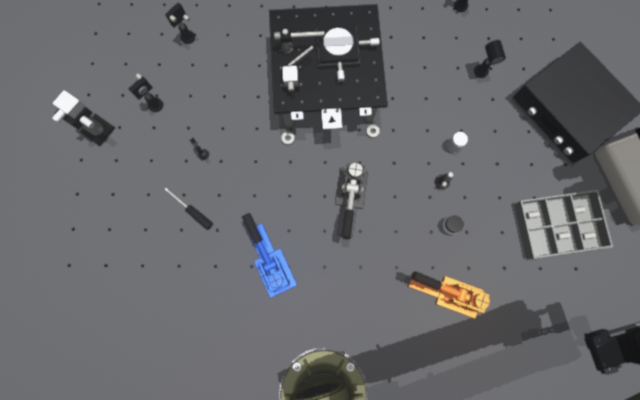

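View pics/wrist0.png

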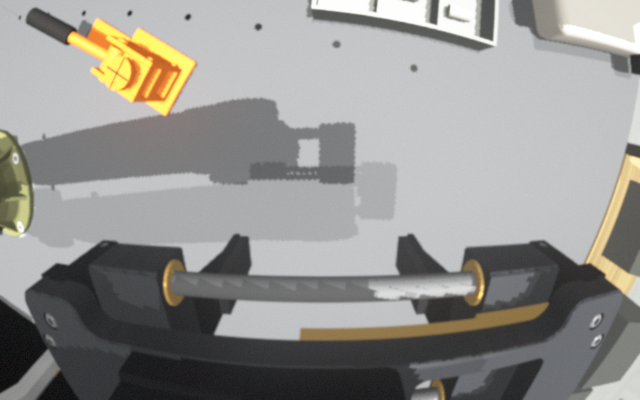

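The scene pictures show the black-and-steel jack at top px (352,195) with its saddle at (356,170). The look-alikes are blue at (268,258) and orange at (455,293). The lug with the triangle is at (332,118). I choose the black/steel jack, then measure it and check it in a close crop.

```bash
cat > h.py <<'E'
import numpy as np, cv2
from cell import telemetry, optics, env, models
def ray(d,u,v,cam):
    x=(u-d["cx"])/d["fx"]; y=(v-d["cy"])/d["fy"]
    if cam=="wrist":
        r=np.hypot(x,y); s=np.sin(r)/max(r,1e-9); p=np.array([x*s,-y*s,-np.cos(r)]); p/= -p[2]
    else: p=np.array([x,-y,-1.])
    return p
def pt_depth(d,u,v,cam,z=None):
    if z is None: z=d["range_z"][int(round(v)),int(round(u))]
    return (d["cam_to_world"]@np.r_[ray(d,u,v,cam)*z,1])[:3]
def pt_h(d,u,v,cam,h):
    R=d["cam_to_world"]; r=R[:3,:3]@ray(d,u,v,cam); o=R[:3,3]
    return o+r*(h-o[2])/r[2]
def cloud(d,cam):
    vv,uu=np.mgrid[0:400,0:640]
    x=(uu-d["cx"])/d["fx"]; y=(vv-d["cy"])/d["fy"]
    if cam=="wrist":
        r=np.hypot(x,y); t=np.tan(np.minimum(r,1.45))/np.maximum(r,1e-9); x=x*t;y=y*t
    P=np.stack([x,-y,-np.ones_like(x)],-1)*d["range_z"][...,None]
    R=d["cam_to_world"]; return P@R[:3,:3].T+R[:3,3]
E
python3 - <<'E'
from h import *
H=dict(saddle_top=.1135,handle_grip=.110,handle_pivot=.075,lift_pad=.124,plate_edge=.128,jack=0,riser=0,spacer0=0,spacer1=0,screw_jar=0,post_holder=0,objective_can=0,lens_mount=0,ball_driver=0)
for cam in ["top","scene"]:
    d=optics.read_camera(cam)
    for k,h in H.items():
        for r in models.landmark_of(cam,k):
            v,u=r["centre"][0]*400,r["centre"][1]*640
            print(cam,k,round(r["confidence"],2),(round(u),round(v)),pt_h(d,u,v,cam,h).round(3),pt_depth(d,min(u,639),min(v,399),cam).round(3))
    if cam=="top": a=d["image"][90:260,230:430]
    else: a=d["image"][160:320,240:440]
    cv2.imwrite(f"pics/crop_{cam}.png",cv2.resize(a,None,fx=3.5,fy=3.5,interpolation=cv2.INTER_CUBIC))
    np.savez(f"{cam}.npz",**d)
E
```

```text
top saddle_top 0.69 (356, 170) [ 0.575 -0.082  0.113] [ 0.575 -0.082  0.114]
top saddle_top 0.54 (482, 302) [ 0.241 -0.393  0.113] [ 0.241 -0.392  0.115]
top saddle_top 0.51 (275, 277) [0.298 0.121 0.113] [0.298 0.121 0.112]
top handle_grip 0.79 (424, 281) [ 0.291 -0.252  0.11 ] [ 0.291 -0.248  0.126]
top handle_grip 0.61 (254, 229) [0.418 0.18  0.11 ] [0.417 0.179 0.116]
top handle_grip 0.57 (345, 221) [ 0.44  -0.052  0.11 ] [ 0.439 -0.052  0.117]
top handle_pivot 0.86 (350, 186) [ 0.543 -0.069  0.075] [ 0.539 -0.068  0.091]
top handle_pivot 0.82 (272, 265) [0.33  0.134 0.075] [0.329 0.132 0.09 ]
top handle_pivot 0.81 (462, 296) [ 0.255 -0.357  0.075] [ 0.255 -0.352  0.091]
top lift_pad 0.97 (332, 120) [ 0.709 -0.019  0.124] [ 0.702 -0.018  0.143]
top plate_edge 0.8 (328, 100) [ 0.763 -0.008  0.128] [ 0.756 -0.008  0.143]
top jack 0.96 (471, 304) [ 0.233 -0.404  0.   ] [ 0.235 -0.373  0.092]
top jack 0.62 (279, 278) [0.298 0.122 0.   ] [0.295 0.112 0.113]
top riser 0.71 (330, 139) [ 0.701 -0.016  0.   ] [ 0.701 -0.016  0.001]
top spacer0 0.57 (371, 134) [ 0.715 -0.136  0.   ] [ 0.71
[... 2183 characters left out ...]
 0.009 0.141]
scene spacer1 0.75 (351, 312) [ 0.72  -0.143  0.   ] [ 0.72  -0.142 -0.001]
scene spacer1 0.56 (403, 242) [0.699 0.109 0.   ] [0.739 0.009 0.141]
scene screw_jar 0.9 (209, 299) [ 0.442 -0.346  0.   ] [ 0.469 -0.354  0.044]
scene screw_jar 0.49 (405, 256) [ 0.728  0.077 -0.   ] [ 0.764 -0.02   0.143]
scene post_holder 0.91 (247, 334) [ 0.577 -0.342  0.   ] [ 0.584 -0.345  0.017]
scene post_holder 0.32 (430, 189) [0.648 0.335 0.   ] [0.648 0.335 0.   ]
scene objective_can 0.91 (269, 377) [ 0.683 -0.372  0.   ] [ 0.7   -0.38   0.056]
scene lens_mount 0.87 (430, 189) [0.648 0.333 0.   ] [ 0.648  0.334 -0.   ]
scene ball_driver 0.62 (395, 156) [0.482 0.39  0.   ] [0.491 0.373 0.017]
```

```bash
python3 - <<'E'
from h import *
d=dict(np.load("top.npz")); P=cloud(d,"top")
# heights map near lug and jack
np.set_printoptions(linewidth=250)
print((P[100:136:2,300:366:3,2]*1000).round().astype(int))
print((P[155:245:3,335:372:2,2]*1000).round().astype(int))
E
```

```text
[[ 141  141  140  144  141  141  142  142  145  143  141  142  141  139  141  140  143  141  139  140  143  142]
 [ 144  139  142  142  141  141  142  145  136  142  140  143  139  141  141  136  141  141  143 1232  140  140]
 [ 143  139  140  140  144  140  135  144  140  139  142  144  144  143  139  140  141  137  139  140  141  142]
 [ 139  141  139  141  139  145  142  142  140  141  142  143  138  143  139  145  141  144  142  141  144  142]
 [ 140 1232  142  145  139  140  140  142  138  142  140  139  137  140 1232  135  140  136  135  134  139  137]
 [ 142  140  139  142  136  135  137  138  149  143  141  141  146  142    0   -2    0   -2   -1    1  137  138]
 [ 140   -1   -1   -1    4   -2    1    5  142  139  142  143  141  138   -2    2    5   -1    1    0  135  137]
 [ 137    0   -1   -1    1   -2    1    2  138  140  138  138  139  141    3   -3    6    2    0    0  138  137]
 [ 141    0    1    0   -1    1    3   -4  139  139  137  140  141  140    1    4   -3    3    6    4    4    9]
 [ 136    4    0   -1    0    0    3    2  138  137  137  141  143  140   -2    0  
[... 3175 characters left out ...]
 2    3    0]
 [   1    2   15   13  116  122  128  121  120    9   -2    3   -3    1   -2    0   -1    1    1]
 [   0    4   16   14  120  123  126  122  121   14    1   -3   -3   -3    0    4   -1    2    1]
 [   1   10   12    9  125  128  132  127  121    0    1   -5   -3    3   -2    0    0    1    1]
 [   2   10   14   11  131  126  132  122   15   -1    2    3   -2    0    3    4    0    6    0]
 [  -2    4    0  121  129  127  126  131   10   -1   -5    3   -1    4    3    2    2   -2    4]
 [   4    0    1   -2   -2    0    4    1    0    1    1    3   -1    1   -1    3    2    1   -1]
 [  -2   -3    0    1    2    4    4    3    2    2   -1    3    5    1    2    1   -2   -1    1]]
```

View crops.

View pics/crop_top.png

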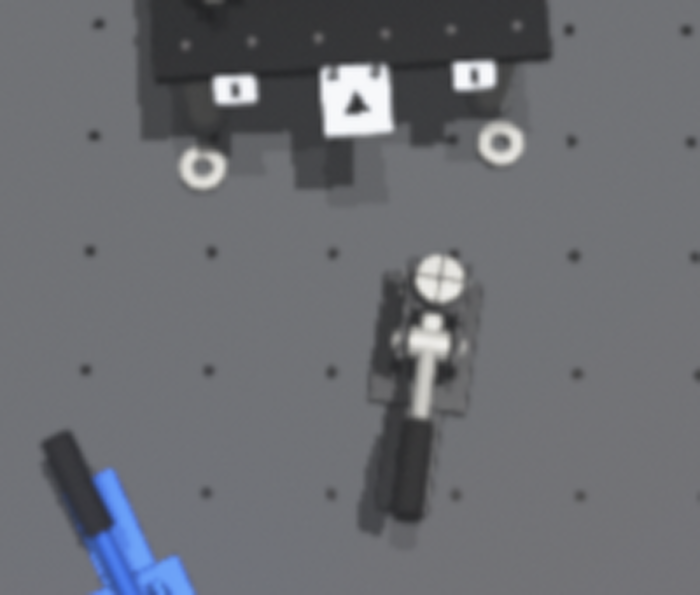

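```bash
python3 - <<'E'
from h import *
for cam in ["top","scene"]:
    d=dict(np.load(cam+".npz")); P=cloud(d,cam); X,Y,Z=P[...,0],P[...,1],P[...,2]
    # saddle top
    m=(Z>.106)&(Z<.12)&(np.hypot(X-.577,Y+.08)<.025); q=P[m]; print(cam,"saddle",m.sum(),q.mean(0).round(4),((q.max(0)+q.min(0))/2).round(4),np.ptp(q,0).round(3))
    # handle
    m=(Z>.095)&(Z<.145)&(X>.38)&(X<.50)&(Y>-.11)&(Y<-.02); q=P[m]
    c=q[:,:2].mean(0); u,s,vt=np.linalg.svd(q[:,:2]-c,full_matrices=False); dr=vt[0]*np.sign(vt[0][0]); print(" handle",c.round(4),np.degrees(np.arctan2(dr[1],dr[0])).round(2),q.min(0).round(3),q.max(0).round(3))
    # lug
    m=(Z>.13)&(Z<.148)&(X>.67)&(X<.72)&(Y>-.07)&(Y<.03);m2=cv2.morphologyEx(m.astype(np.uint8),cv2.MORPH_OPEN,np.ones((9,9)))>0
    q=P[m2]; 
    print(" lug",m2.sum(),q.mean(0).round(4),q.min(0).round(4),q.max(0).round(4),np.percentile(q,[1,99],axis=0).round(4).tolist(), cv2.minAreaRect((q[:,:2]*1000).astype(np.float32)))
    # plate
    m=(Z>.13)&(Z<.152)&(X>.65)&(X<1.15)&(abs(Y)<.25);q=P[m]
    m2=cv2.morphologyEx(m.astype(np.uint8),cv2.MORPH_OPEN,np.ones((25,25)))>0
    q=P[m2]; r=cv2.minAreaRect((q[:,:2]*1000).astype(np.float32)); print(" plate",r,q[:,2].mean())
    # base 12mm
    m=(Z>.007)&(Z<.018)&(X>.38)&(X<.65)&(Y>-.15)&(Y<0);q=P[cv2.morphologyEx(m.astype(np.uint8),cv2.MORPH_OPEN,np.ones((3,3)))>0]
    print(" base",len(q),cv2.minAreaRect((q[:,:2]*1000).astype(np.float32)))
E
```

```text
top saddle 148 [ 0.5773 -0.0792  0.1134] [ 0.5776 -0.0797  0.1126] [0.034 0.032 0.012]
 handle [ 0.4397 -0.0595] -8.3 [ 0.396 -0.074  0.095] [ 0.499 -0.042  0.135]
 lug 229 [ 0.7005 -0.0177  0.1399] [ 0.681  -0.0392  0.1306] [0.719  0.0081 0.1457] [[0.682, -0.0392, 0.1342], [0.7174, 0.008, 0.1443]] ((699.617919921875, -15.920860290527344), (37.11410140991211, 47.99583435058594), 2.1256470680236816)
 plate ((784.3001098632812, -5.7701416015625), (151.71694946289062, 103.74947357177734), 89.68937683105469) 0.1412466695201162
 base 595 ((511.35479736328125, -70.25660705566406), (79.68080139160156, 191.96502685546875), 81.99156951904297)
scene saddle 165 [ 0.5797 -0.0819  0.1123] [ 0.5784 -0.0803  0.111 ] [0.038 0.036 0.01 ]
 handle [ 0.4438 -0.0639] -7.07 [ 0.399 -0.076  0.095] [ 0.498 -0.044  0.132]
 lug 146 [ 0.7015 -0.0294  0.1391] [ 0.6836 -0.0434  0.1304] [ 0.7187 -0.0112  0.1428] [[0.6848, -0.0432, 0.1325], [0.7183, -0.0133, 0.1427]] ((701.235595703125, -28.96632957458496), (29.429292678833008, 30.381858825683594), 35.32234191894531)
 plate ((903.1209716796875, -19.242706298828125), (298.54437255859375, 292.5022277832031), 15.911385536193848) 0.14000164303267013
 base 759 ((511.8157653808594, -70.97274780273438), (80.9808120727539, 195.94998168945312), 81.90966033935547)
```

The crop confirms the jack: black base, steel saddle with a cross at crop (440,278), black grip at (410,470). The lug with the triangle is at (357,100), between the slotted ears at (235,90) and (475,75). Next I refine the lug centre and riser yaw.

```bash
cat >> h.py <<'E'
from scipy.spatial.transform import Rotation as Ro
def tool():
    o=telemetry.get_obs(); return o["tool_pos"],Ro.from_euler("xyz",o["tool_rot"],degrees=True).as_matrix(),o
def delta(pos,yaw,tilt=0):
    """tool down, tool z horizontal perpendicular to handle yaw (deg); grasp point at pos"""
    p,R,o=tool(); best=None
    for s in (1,-1):
        y=np.radians(yaw); f=np.array([np.cos(y),np.sin(y),0]); z=s*np.array([-np.sin(y),np.cos(y),0]); x=np.array([0,0,-1.])
        T=np.c_[x,np.cross(z,x),z]
        rv=Ro.from_matrix(R.T@T).as_rotvec()
        if best is None or np.linalg.norm(rv)<np.linalg.norm(best[1]): best=(T,rv)
    T,rv=best
    tcp=np.array(pos)+T[:,0]*0.002
    return (R.T@(tcp-p)*1000).round(1),rv.round(4)
E
python3 - <<'E'
from h import *
d=dict(np.load("top.npz")); im=d["image"]
g=im[100:135,310:356].max(2)
b=cv2.resize(g,None,fx=8,fy=8,interpolation=cv2.INTER_CUBIC)
m=(b>150).astype(np.uint8); m=cv2.morphologyEx(m,cv2.MORPH_CLOSE,np.ones((60,60)))
c=max(cv2.findContours(m,0,2)[0],key=cv2.contourArea); r=cv2.minAreaRect(c); bx=cv2.boxPoints(r)
px=(bx+.5)/8-.5+[310,100]; print(px.round(1))
W=np.array([pt_h(d,u,v,"top",.1405) for u,v in px]); print(W.round(4),W.mean(0).round(4))
for i in range(4):
    e=W[(i+1)%4]-W[i]; print(np.linalg.norm(e).round(4),np.degrees(np.arctan2(e[1],e[0])).round(2))
# plate front edge: brightness transition per column in depth
P=cloud(d,"top");pts=[]
for u in list(range(282,292))+list(range(302,322))+list(range(346,358))+list(range(372,384)):
    col=P[95:135,u,2]; k=np.where((col<.1)&(col>-.1))[0]
    if len(k): pts.append((u,95+k[0]-.5))
W=np.array([pt_h(d,u,v,"top",.137)[:2] for u,v in pts]); 
for _ in range(4):
    f=np.polyfit(W[:,1],W[:,0],1); r=W[:,0]-np.polyval(f,W[:,1]); W=W[abs(r)<max(.004,1.5*r.std())]
print("edge yaw",np.degrees(-np.arctan(f[0])),f,len(W))
print(delta([.45,-.30,.21],-8), delta([.434,-.0597,.20],-8))
E
```

```text
[[320.6 108.9]
 [340.7 107.2]
 [342.4 127.8]
 [322.2 129.4]]
[[ 0.7328  0.0119  0.1405]
 [ 0.738  -0.0408  0.1405]
 [ 0.6812 -0.0451  0.1405]
 [ 0.6761  0.0071  0.1405]] [ 0.707  -0.0167  0.1405]
0.053 -84.38
0.057 -175.63
0.0525 95.53
0.0569 4.86
edge yaw 4.186054446684338 [-0.07319071  0.730244  ] 52
(array([   2.2,  356.2, -243.1]), array([4.034e-01, 1.000e-04, 0.000e+00])) (array([  12.2,  403.4, -479.2]), array([4.034e-01, 1.000e-04, 0.000e+00]))
```

```bash
python3 -m pendant '[[70,[2,356,-243],[0.4034,0,0]],[70,[2,356,-243],[0.4034,0,0]],[70,[2,356,-243],[0.4034,0,0]],[70,[2,356,-243],[0.4034,0,0]],[70,[2,356,-243],[0.4034,0,0]],[70,[2,356,-243],[0.4034,0,0]],[70,[2,356,-243],[0.4034,0,0]],[70,[2,356,-243],[0.4034,0,0]],[70,[2,360,-280],[0.4034,0,0]],[70,[10,402,-479],[0.4034,0,0]]]' 30; python3 -c "
from h import *
print(delta([.434,-.0597,.20],-8),delta([.434,-.0597,.17],-8))"
```

```text
time_s: 2.48
tool_pos: [0.4119, -0.2951, 0.2076]
tool_rot: [91.6, 89.9, -6.3]
force: [0.9, 1.0, -0.3]
grip_width: 0.0694
(array([   9.6,  -10.3, -236.2]), array([ 0.0024, -0.0001, -0.0026])) (array([  39.6,  -10.4, -236.2]), array([ 0.0024, -0.0001, -0.0026]))
```

```bash
python3 -m pendant '[[70,[10,-10,-100],[0,0,0]],[70,[10,-10,-180],[0,0,0]],[70,[10,-10,-236],[0,0,0]],[70,[10,-10,-236],[0,0,0]],[70,[10,-10,-236],[0,0,0]],[70,[10,-10,-236],[0,0,0]],[70,[10,-10,-236],[0,0,0]],[70,[10,-10,-236],[0,0,0]],[70,[10,-10,-236],[0,0,0]],[70,[10,-10,-236],[0,0,0]]]'; python3 - <<'E'
from h import *
for cam in ["wrist"]:
    d=optics.read_camera(cam); cv2.imwrite("pics/w1.png",d["image"])
    for k,h in dict(handle_grip=.11,saddle_top=.1135,lift_pad=.124).items():
        for r in models.landmark_of(cam,k):
            v,u=r["centre"][0]*400,r["centre"][1]*640
            print(cam,k,round(r["confidence"],2),(round(u),round(v)),pt_h(d,u,v,cam,h).round(3),pt_depth(d,min(u,639),min(v,399),cam).round(3))
print(delta([.434,-.0597,.11],-8))
E
```

```text
time_s: 3.32
tool_pos: [0.4315, -0.0636, 0.1973]
tool_rot: [-8.0, 90.0, -106.1]
force: [-0.2, 0.1, -0.1]
grip_width: 0.0702
wrist handle_grip 0.92 (314, 198) [ 0.437 -0.056  0.11 ] [ 0.44  -0.057  0.121]
wrist handle_grip 0.59 (106, 244) [0.417 0.187 0.11 ] [0.48  0.014 0.284]
wrist saddle_top 0.93 (317, 27) [ 0.582 -0.08   0.113] [ 0.582 -0.08   0.113]
(array([89.2,  1.9, -3.7]), array([-0.002 , -0.0002,  0.0002]))
```

View pics/w1.png

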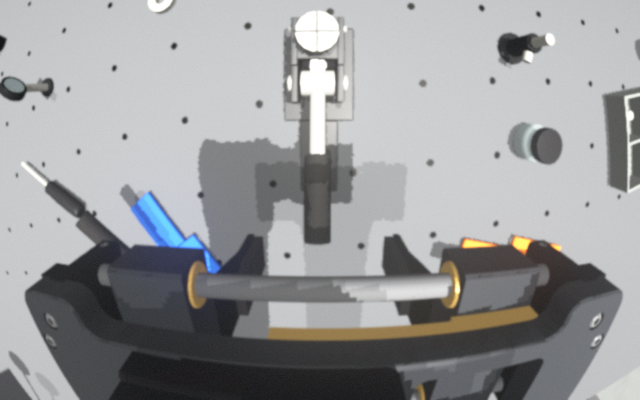

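Picture w1: the grip is upright in the image at (317,200), the saddle at (317,30), and the jaws are centred near column 323. Lowering onto the grip and closing.

```bash
python3 -m pendant '[[70,[20,4,-4],[0,0,0]],[70,[45,4,-4],[0,0,0]],[70,[70,4,-4],[0,0,0]],[70,[85,4,-4],[0,0,0]],[70,[89,4,-4],[0,0,0]],[70,[89,4,-4],[0,0,0]],[40,[89,4,-4],[0,0,0]],[20,[89,4,-4],[0,0,0]],[10,[89,4,-4],[0,0,0]],[10,[89,4,-4],[0,0,0]]]' 30; python3 - <<'E'
from h import *
d=optics.read_camera("wrist"); cv2.imwrite("pics/w2.png",d["image"])
E
```

```text
time_s: 4.35
tool_pos: [0.4369, -0.0589, 0.1093]
tool_rot: [75.3, 89.9, -22.7]
force: [0.2, -0.1, -0.5]
grip_width: 0.0513
```

View pics/w2.png

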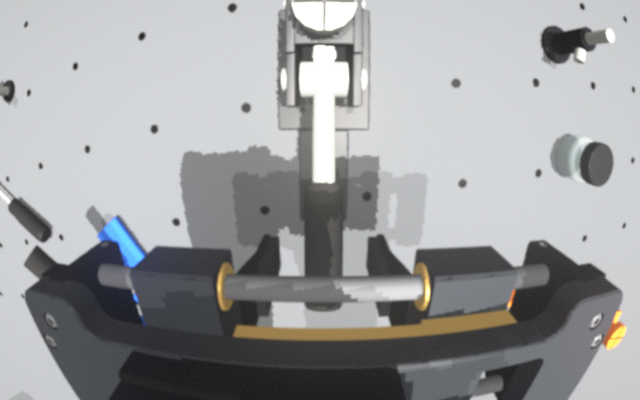

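The handle sits centred between the fingers at column 323. Closing fully.

```bash
python3 -m pendant '[[10,[0,0,0],[0,0,0]],[10,[0,0,0],[0,0,0]],[10,[0,0,0],[0,0,0]],[10,[0,0,0],[0,0,0]],[10,[0,0,0],[0,0,0]],[10,[0,0,0],[0,0,0]],[10,[0,0,0],[0,0,0]]]' 35; python3 - <<'E'
from h import *
d=optics.read_camera("top"); P=cloud(d,"top"); X,Y,Z=P[...,0],P[...,1],P[...,2]
m=(Z>.106)&(Z<.12)&(np.hypot(X-.577,Y+.08)<.03); q=P[m]; print("saddle",m.sum(),q.mean(0).round(4))
cv2.imwrite("pics/t2.png",d["image"])
p,R,o=tool(); print(p,R.round(3))
E
```

```text
time_s: 4.98
tool_pos: [0.4367, -0.0587, 0.1087]
tool_rot: [78.7, 89.9, -19.3]
force: [-0.7, 1.3, 2.5]
grip_width: 0.0109
saddle 29 [ 0.5903 -0.0812  0.114 ]
[ 0.43671055 -0.05878049  0.10871837] [[ 0.001  0.99  -0.139]
 [-0.    -0.139 -0.99 ]
 [-1.     0.001  0.   ]]
```

```bash
python3 - <<'E'
from h import *
d=optics.read_camera("wrist"); cv2.imwrite("pics/w3.png",d["image"])
d=optics.read_camera("scene"); cv2.imwrite("pics/s3.png",cv2.resize(d["image"][110:290,180:400],None,fx=3.5,fy=3.5))
E
```

```text
(no output)
```

View pics/w3.png

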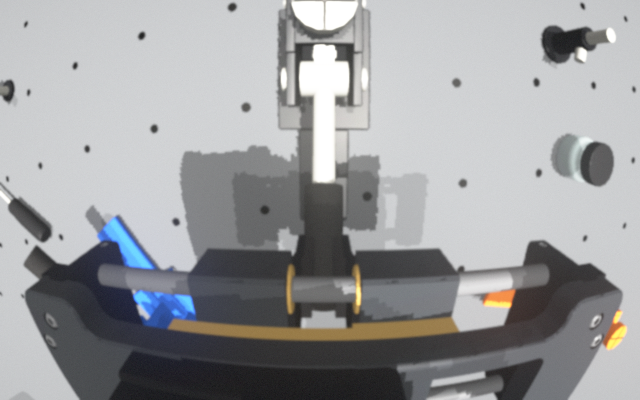

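View pics/s3.png

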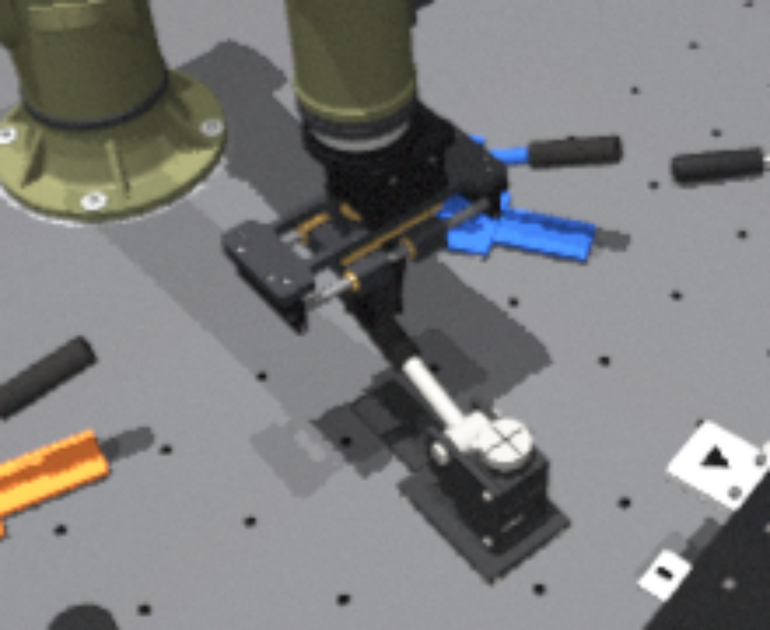

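The grip is still between the fingers at column 322. The reported 10.9 mm is close to the commanded 10, so I'll command 0 and see if the opening stops on the grip.

```bash
python3 -m pendant '[[0,[0,0,0],[0,0,0]],[0,[0,0,0],[0,0,0]],[0,[0,0,0],[0,0,0]],[0,[0,0,0],[0,0,0]]]' 35; python3 - <<'E'
from h import *
d=optics.read_camera("wrist"); cv2.imwrite("pics/w4.png",cv2.resize(d["image"][150:340,220:430],None,fx=3,fy=3))
E
```

```text
time_s: 5.47
tool_pos: [0.4364, -0.0587, 0.1084]
tool_rot: [73.0, 90.0, -25.0]
force: [0.3, 0.0, 1.9]
grip_width: 0.0008
```

View pics/w4.png

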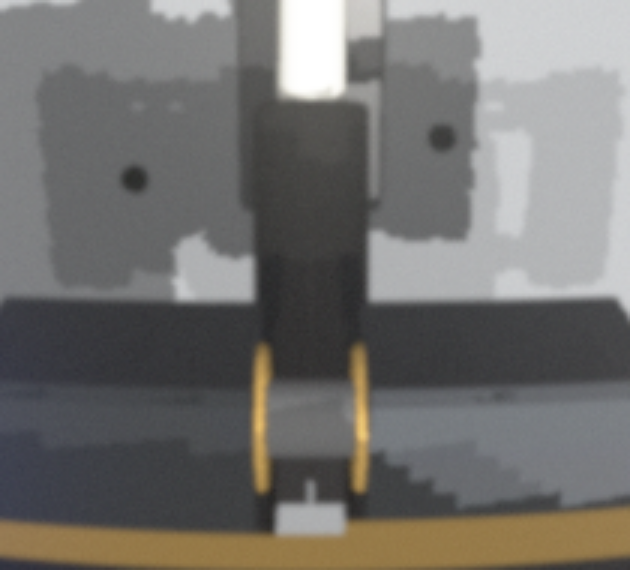

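```bash
python3 - <<'E'
from h import *
d=optics.read_camera("scene"); P=cloud(d,"scene"); X,Y,Z=P[...,0],P[...,1],P[...,2]
# handle points along the line
f=np.array([np.cos(np.radians(-8)),np.sin(np.radians(-8))]); s=np.array([.578,-.080])
a=(X-s[0])*f[0]+(Y-s[1])*f[1]; l=-(X-s[0])*f[1]+(Y-s[1])*f[0]
for lo in range(-190,-30,8):
    m=(a*1000>=lo)&(a*1000<lo+8)&(abs(l)<.02)&(Z>.03)
    if m.sum(): print(lo, m.sum(), np.percentile(Z[m],[50,100]).round(3), l[m].mean().round(4))
cv2.imwrite("pics/s5.png",cv2.resize(d["image"][150:270,230:350],None,fx=5,fy=5,interpolation=cv2.INTER_CUBIC))
o=tool()[2]; print(o["force"],o["qpos"].round(1))
w=optics.read_camera("wrist");C=np.linalg.inv(w["cam_to_world"])
def proj(p):
    c=C@np.r_[p,1]; x,y,z=c[0],-c[1],-c[2]; r=np.hypot(x,y);t=np.arctan2(r,z); return (w["cx"]+w["fx"]*t*x/r,w["cy"]+w["fy"]*t*y/r)
p=o["tool_pos"]; print(proj(p),proj(p-[0,0,.017]),proj(p+[0,0,.03]))
E
```

```text
-190 83 [0.555 0.559] -0.0021
-182 93 [0.551 0.555] -0.0031
-174 106 [0.546 0.552] -0.0036
-166 224 [0.533 0.547] -0.0026
-158 117 [0.529 0.542] -0.005
-150 94 [0.26  0.531] -0.0064
-142 129 [0.25  0.531] -0.0035
-134 191 [0.239 0.529] -0.0021
-126 364 [0.262 0.526] -0.0012
-118 729 [0.378 0.523] -0.0028
-110 1285 [0.409 0.516] -0.0007
-102 47 [0.486 0.5  ] -0.0071
-94 18 [0.094 0.099] -0.0014
-86 16 [0.092 0.094] -0.0022
-78 18 [0.089 0.093] -0.0019
-70 20 [0.087 0.092] -0.0019
-62 26 [0.084 0.089] 0.0031
-54 27 [0.084 0.088] 0.0016
-46 41 [0.086 0.089] 0.0005
-38 42 [0.084 0.088] -0.0036
[0.4769922  0.29359307 2.69467867] [ 38.4  -1.7 -33.4 117.8  -1.   63.6 -92.5]
(np.float64(323.560237945363), np.float64(244.32841445673574)) (np.float64(323.5187045175072), np.float64(233.65489179314812)) (np.float64(323.651492839278), np.float64(267.97738549815085))
```

View pics/s5.png

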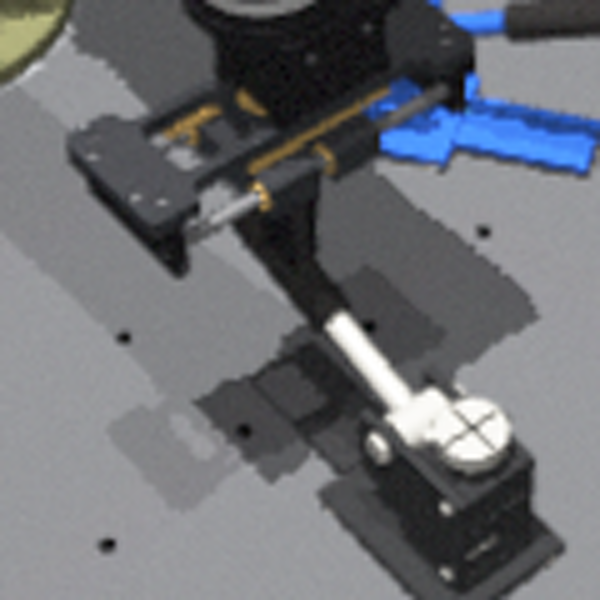

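```bash
python3 - <<'E'
from h import *
d0=dict(np.load("scene.npz")); d1=optics.read_camera("scene")
f=np.array([np.cos(np.radians(-8)),np.sin(np.radians(-8))]); s=np.array([.578,-.080])
for d in (d0,d1):
    P=cloud(d,"scene"); X,Y,Z=P[...,0],P[...,1],P[...,2]
    a=(X-s[0])*f[0]+(Y-s[1])*f[1]; l=-(X-s[0])*f[1]+(Y-s[1])*f[0]
    for lo in range(-190,-30,8):
        m=(a*1000>=lo)&(a*1000<lo+8)&(abs(l)<.02)&(Z>.03)&(Z<.2)
        if m.sum(): print(lo, m.sum(), np.percentile(Z[m],[50,100]).round(3), l[m].mean().round(4))
    print()
w=optics.read_camera("wrist"); P=cloud(w,"wrist")
for v in range(60,300,12): print(v,P[v,318:327:4].round(3).tolist())
E
```

```text
-182 19 [0.129 0.132] -0.0024
-174 28 [0.127 0.131] -0.003
-166 27 [0.124 0.129] -0.0032
-158 27 [0.122 0.126] -0.0029
-150 29 [0.119 0.123] -0.0031
-142 29 [0.117 0.122] -0.003
-134 31 [0.114 0.118] -0.0035
-126 29 [0.111 0.117] -0.0033
-118 29 [0.108 0.113] -0.0025
-110 33 [0.104 0.111] -0.002
-102 17 [0.099 0.102] -0.0018
-94 16 [0.096 0.099] -0.002
-86 17 [0.093 0.097] -0.0022
-78 19 [0.091 0.095] -0.0027
-70 18 [0.088 0.095] -0.0011
-62 27 [0.085 0.09 ] 0.004
-54 27 [0.085 0.088] 0.0006
-46 40 [0.086 0.09 ] 0.001
-38 42 [0.084 0.089] -0.0033

-182 7 [0.119 0.122] -0.0093
-174 16 [0.122 0.126] -0.0071
-166 13 [0.117 0.125] -0.0087
-158 15 [0.117 0.149] -0.0094
-150 23 [0.121 0.148] -0.0093
-142 49 [0.129 0.157] -0.0032
-134 90 [0.136 0.198] -0.0015
-126 32 [0.109 0.113] -0.003
-118 31 [0.107 0.199] -0.0017
-110 47 [0.103 0.2  ] -0.0004
-102 14 [0.097 0.101] -0.0025
-94 19 [0.094 0.099] -0.0014
-86 17 [0.092 0.095] -0.0017
-78 18 [0.09  0.092] -0.0023
-70 17 [0.088 0.091] -0.0019
-62 27 [0.085 0.088] 0.0018
-54 31 [0.084 0.088] 0.0024
-46 36 [0.086 0.088] 0.0016
-38 42 [0.084 0.08
[... 825 characters left out ...]
5, -0.066, 0.101]]
192 [[0.47, -0.06, 0.107], [0.47, -0.062, 0.108], [0.469, -0.065, 0.108]]
204 [[0.463, -0.059, 0.11], [0.463, -0.061, 0.11], [0.463, -0.064, 0.11]]
216 [[0.457, -0.058, 0.112], [0.456, -0.061, 0.112], [0.456, -0.063, 0.113]]
228 [[0.45, -0.057, 0.115], [0.45, -0.06, 0.115], [0.449, -0.062, 0.114]]
240 [[0.448, -0.057, 0.127], [0.447, -0.059, 0.126], [0.446, -0.061, 0.125]]
252 [[0.447, -0.057, 0.141], [0.448, -0.059, 0.142], [0.447, -0.061, 0.141]]
264 [[0.447, -0.057, 0.154], [0.442, -0.059, 0.145], [0.446, -0.061, 0.153]]
276 [[0.47, -0.062, 0.203], [0.471, -0.063, 0.205], [0.47, -0.064, 0.203]]
288 [[0.468, -0.061, 0.207], [0.468, -0.063, 0.207], [0.468, -0.064, 0.208]]
```

```bash
python3 - <<'E'
from h import *
w=optics.read_camera("wrist"); P=cloud(w,"wrist"); I=w["image"]
f=np.array([np.cos(np.radians(-8)),np.sin(np.radians(-8))])
p=tool()[0]
for v in (200,215,228,236,240,246,252,260):
    print(v)
    for u in range(296,352,3):
        q=P[v,u]; e=q-p; print("  u%d lat %.1f fwd %.1f z %.0f"%(u,1000*(-e[0]*f[1]+e[1]*f[0]),1000*(e[0]*f[0]+e[1]*f[1]),q[2]*1000),I[v,u].tolist(),end=";")
    print()
E
```

```text
200
  u296 lat 26.2 fwd -3.8 z 0 [106, 105, 105];  u299 lat 23.3 fwd -4.0 z -0 [90, 91, 90];  u302 lat 19.6 fwd -0.2 z 12 [76, 77, 77];  u305 lat 11.4 fwd 26.9 z 102 [63, 64, 65];  u308 lat 9.4 fwd 27.6 z 105 [66, 69, 69];  u311 lat 7.5 fwd 28.3 z 107 [68, 70, 71];  u314 lat 5.7 fwd 28.7 z 108 [67, 68, 70];  u317 lat 3.9 fwd 29.1 z 110 [71, 73, 74];  u320 lat 2.2 fwd 28.8 z 109 [70, 72, 72];  u323 lat 0.4 fwd 29.3 z 110 [75, 78, 78];  u326 lat -1.3 fwd 29.1 z 109 [77, 80, 80];  u329 lat -3.1 fwd 28.8 z 109 [78, 81, 81];  u332 lat -4.9 fwd 28.6 z 108 [75, 78, 79];  u335 lat -6.7 fwd 28.3 z 107 [75, 76, 76];  u338 lat -8.6 fwd 27.8 z 105 [66, 68, 69];  u341 lat -10.5 fwd 27.2 z 103 [73, 76, 76];  u344 lat -18.8 fwd -0.1 z 12 [133, 135, 135];  u347 lat -22.6 fwd -3.9 z -0 [103, 104, 102];  u350 lat -25.5 fwd -3.9 z -0 [110, 111, 110];
215
  u296 lat 26.6 fwd -19.1 z 0 [105, 105, 104];  u299 lat 23.6 fwd -18.9 z 1 [92, 92, 92];  u302 lat 19.8 fwd -14.6 z 13 [69, 68, 68];  u305 lat 11.4 fwd 17.9 z 104 [59, 59, 60];  u308 lat 9.4 fwd 19.2 z 108 [61, 62, 64];  u311 lat 7.5 fwd 19.8 z 110 [6
[... 4960 characters left out ...]
 56];  u305 lat 5.7 fwd 38.7 z 202 [55, 54, 55];  u308 lat 7.5 fwd 12.3 z 152 [46, 45, 47];  u311 lat 6.3 fwd 10.1 z 148 [47, 46, 45];  u314 lat 4.8 fwd 10.3 z 149 [48, 48, 50];  u317 lat 3.3 fwd 11.0 z 150 [52, 51, 53];  u320 lat 1.9 fwd 10.1 z 148 [49, 47, 49];  u323 lat 0.4 fwd 8.4 z 145 [52, 52, 52];  u326 lat -1.1 fwd 9.9 z 148 [52, 50, 53];  u329 lat -2.5 fwd 10.1 z 148 [51, 50, 50];  u332 lat -4.0 fwd 10.5 z 149 [50, 52, 50];  u335 lat -5.5 fwd 10.4 z 149 [49, 48, 48];  u338 lat -6.7 fwd 12.4 z 153 [46, 45, 44];  u341 lat -4.9 fwd 38.1 z 201 [58, 55, 56];  u344 lat -5.8 fwd 38.5 z 202 [58, 57, 56];  u347 lat -6.6 fwd 38.5 z 202 [63, 61, 60];  u350 lat -7.5 fwd 38.6 z 202 [61, 60, 59];
```

```bash
python3 -m pendant '[[0,[-20,0,0],[0,0,0]],[0,[-40,0,0],[0,0,0]],[0,[-60,0,0],[0,0,0]],[0,[-60,0,0],[0,0,0]],[0,[-60,0,0],[0,0,0]]]'; python3 - <<'E'
from h import *
p=tool()[0]
f=np.array([np.cos(np.radians(-8)),np.sin(np.radians(-8))])
for cam in ("wrist","scene"):
    d=optics.read_camera(cam); P=cloud(d,cam); e=P-p
    lat=-e[...,0]*f[1]+e[...,1]*f[0]; fwd=e[...,0]*f[0]+e[...,1]*f[1]
    m=(abs(lat)<.02)&(abs(fwd)<.03)&(e[...,2]>-.04)&(e[...,2]<.06)
    print(cam,m.sum())
    for lo in range(-40,60,5):
        k=m&(e[...,2]*1000>=lo)&(e[...,2]*1000<lo+5)
        if k.sum(): print(lo,k.sum(),"lat",(lat[k].min()*1000).round(),(lat[k].max()*1000).round(),"fwd",(fwd[k].min()*1000).round(),(fwd[k].max()*1000).round())
    im=d["image"]; cv2.imwrite(f"pics/{cam}6.png",im if cam=="wrist" else cv2.resize(im[150:270,230:350],None,fx=5,fy=5,interpolation=cv2.INTER_CUBIC))
E
```

```text
time_s: 6.18
tool_pos: [0.4362, -0.0588, 0.1685]
tool_rot: [47.9, 90.0, -50.1]
force: [-0.2, 0.1, -1.1]
grip_width: 0.0003
wrist 1241
10 61 lat -9.0 9.0 fwd 10.0 13.0
15 124 lat -9.0 9.0 fwd 10.0 13.0
20 129 lat -9.0 9.0 fwd 10.0 13.0
25 137 lat -9.0 9.0 fwd 10.0 13.0
30 162 lat -9.0 10.0 fwd 3.0 13.0
35 181 lat -7.0 8.0 fwd 4.0 13.0
40 123 lat -7.0 8.0 fwd 9.0 13.0
45 148 lat -7.0 7.0 fwd 10.0 13.0
50 147 lat -6.0 6.0 fwd 9.0 13.0
55 29 lat -5.0 6.0 fwd 11.0 13.0
scene 145
-40 7 lat -9.0 1.0 fwd -29.0 -18.0
10 9 lat -10.0 8.0 fwd -7.0 10.0
15 15 lat -11.0 8.0 fwd -10.0 12.0
20 19 lat -11.0 8.0 fwd -9.0 12.0
25 15 lat -11.0 7.0 fwd -10.0 12.0
30 16 lat -11.0 5.0 fwd -9.0 11.0
35 16 lat -12.0 7.0 fwd -10.0 12.0
40 20 lat -13.0 11.0 fwd -12.0 11.0
45 13 lat -13.0 10.0 fwd 6.0 11.0
50 13 lat -15.0 10.0 fwd 9.0 11.0
55 2 lat -11.0 10.0 fwd 11.0 12.0
```

View pics/scene6.png

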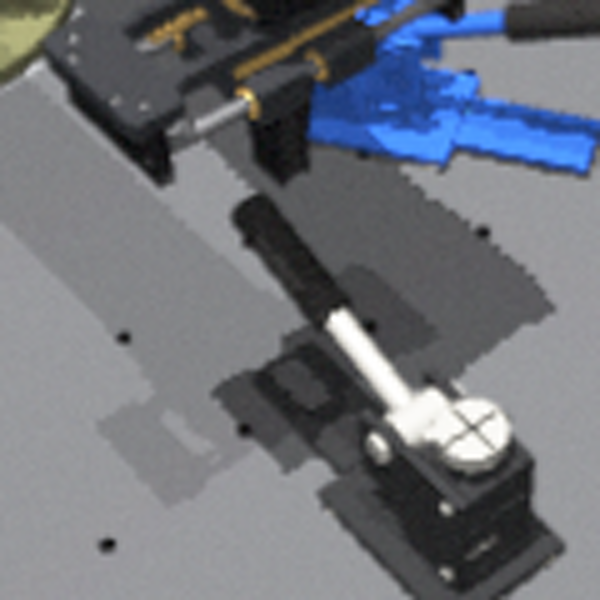

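View pics/wrist6.png

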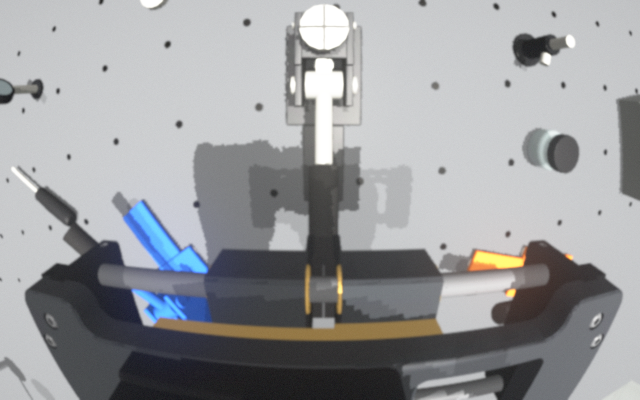

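Both cameras show the real fingertips about 11 mm above the reported TCP height, not 17 mm below it. The first closing therefore only met the top of the handle, and the jack has not moved. I'll correct by 28 mm along the tool axis and re-grasp.

```bash
python3 -m pendant '[[60,[0,0,0],[0,0,0]],[60,[0,0,0],[0,0,0]],[60,[0,0,0],[0,0,0]],[60,[0,0,0],[0,0,0]],[60,[0,0,0],[0,0,0]],[60,[0,0,0],[0,0,0]],[60,[20,0,0],[0,0,0]],[60,[40,0,0],[0,0,0]],[60,[60,0,0],[0,0,0]],[60,[60,0,0],[0,0,0]]]' 35
```

```text
time_s: 7.12
tool_pos: [0.4333, -0.0583, 0.105]
tool_rot: [-96.7, 89.6, 165.3]
force: [-0.3, 0.4, -0.1]
grip_width: 0.0565
```

```bash
python3 -m pendant '[[60,[12,0,0],[0,0,0]],[60,[26,0,0],[0,0,0]],[60,[26,0,0],[0,0,0]],[40,[26,0,0],[0,0,0]],[0,[26,0,0],[0,0,0]],[0,[26,0,0],[0,0,0]],[0,[26,0,0],[0,0,0]],[0,[26,0,0],[0,0,0]],[0,[26,0,0],[0,0,0]],[0,[26,0,0],[0,0,0]]]' 35; python3 - <<'E'
from h import *
p,R,o=tool(); print(p,R.round(3),o["force"],o["qpos"].round(1))
d=optics.read_camera("wrist"); cv2.imwrite("pics/w7.png",d["image"])
E
```

```text
time_s: 7.95
tool_pos: [0.4363, -0.0588, 0.0825]
tool_rot: [58.1, 90.0, -39.9]
force: [0.5, -0.6, 1.2]
grip_width: 0.0234
[ 0.43634242 -0.05878923  0.08254201] [[ 0.     0.99  -0.139]
 [-0.    -0.139 -0.99 ]
 [-1.     0.     0.   ]] [ 0.45166897 -0.55064128  1.23262392] [ 38.2   0.3 -33.8 119.4   0.2  60.3 -93.7]
```

View pics/w7.png

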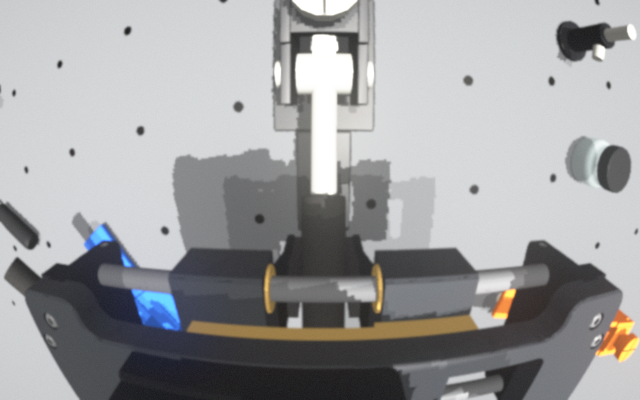

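The opening stopped at 23.4 mm on the 24 mm grip, and w7 shows the pads on both sides of the handle. Sliding the jack halfway, with a yaw towards the riser's heading.

```bash
python3 -m pendant '[[0,[0,2,-1],[-0.01,0,0]],[0,[0,6,-3],[-0.03,0,0]],[0,[0,13,-5],[-0.05,0,0]],[0,[0,21,-9],[-0.08,0,0]],[0,[0,30,-12],[-0.11,0,0]],[0,[0,39,-16],[-0.14,0,0]],[0,[0,47,-19],[-0.17,0,0]],[0,[0,54,-22],[-0.20,0,0]],[0,[0,58,-24],[-0.218,0,0]],[0,[0,60,-25],[-0.218,0,0]]]'; cat > look.py <<'E'
from h import *
import sys
tag=sys.argv[1]; p,R,o=tool(); print(p.round(4),R[:,1].round(3),o["force"].round(1),o["grip_width"],o["time_s"])
for cam in ("top","scene"):
    d=optics.read_camera(cam); P=cloud(d,cam); X,Y,Z=P[...,0],P[...,1],P[...,2]
    rs=[(r["confidence"],r["centre"][1]*640,r["centre"][0]*400) for r in models.landmark_of(cam,"saddle_top")]
    for c,u,v in rs: print(cam,"lm",round(c,2),pt_h(d,u,v,cam,.1135).round(4))
    q=P[(Z>.007)&(Z<.018)&(X>.38)&(X<.75)&(abs(Y+.05)<.09)]; 
    if len(q)>50: print(" base",len(q),cv2.minAreaRect((q[:,:2]*1000).astype(np.float32)))
    g=p+R[:,1]*.143; m=(Z>.105)&(Z<.121)&(np.hypot(X-g[0],Y-g[1])<.028); q=P[m]
    if m.sum(): print(" saddle",m.sum(),q.mean(0).round(4),((q.max(0)+q.min(0))/2).round(4),np.ptp(q,0).round(3), "pred",g.round(4))
    a=d["image"][90:260,230:430] if cam=="top" else d["image"][160:320,240:440]
    cv2.imwrite(f"pics/{cam}_{tag}.png",cv2.resize(a,None,fx=3.5,fy=3.5,interpolation=cv2.INTER_CUBIC))
E
python3 look.py a
```

```text
time_s: 8.83
tool_pos: [0.4997, -0.042, 0.0823]
tool_rot: [-142.9, 90.0, 131.6]
force: [-4.3, -2.2, 4.7]
grip_width: 0.0229
[ 0.4997 -0.042   0.0823] [ 0.997  0.08  -0.   ] [-4.3 -2.2  4.7] 0.022940886265182075 8.8333
top lm 0.63 [ 0.24   -0.3973  0.1135]
top lm 0.6 [0.2955 0.1169 0.1135]
 base 85 ((618.2288208007812, -15.3878173828125), (120.50395202636719, 345.987548828125), 60.979522705078125)
scene lm 0.44 [ 0.6485 -0.0273  0.1135]
 base 982 ((621.9608154296875, -43.93335723876953), (127.51593017578125, 284.66546630859375), 72.04633331298828)
 saddle 169 [ 0.6443 -0.0351  0.1121] [ 0.6432 -0.033   0.1107] [0.035 0.036 0.011] pred [ 0.6422 -0.0305  0.0822]
```

View pics/scene_a.png

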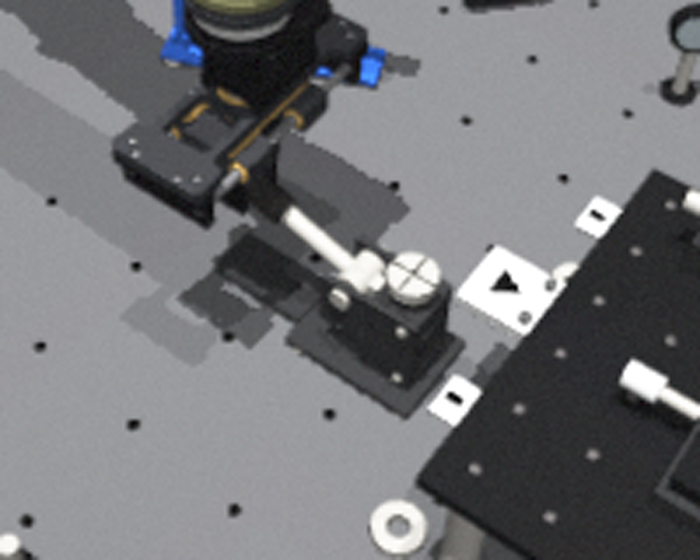

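The jack follows without tipping: scene crop shows the saddle at (412,278), lug triangle at (507,283). I'll measure the lug in the scene camera too, to get a same-camera offset.

```bash
python3 - <<'E'
from h import *
d=dict(np.load("scene.npz")); im=d["image"]; x0,y0=360,220
g=im[y0:270,x0:415].max(2)
b=cv2.resize(g,None,fx=8,fy=8,interpolation=cv2.INTER_CUBIC)
m=(b>170).astype(np.uint8); m=cv2.morphologyEx(m,cv2.MORPH_CLOSE,np.ones((45,45)))
cs=cv2.findContours(m,0,2)[0]
for c in cs:
    if cv2.contourArea(c)<3000: continue
    ap=cv2.approxPolyDP(c,12,True)[:,0]
    px=(ap+.5)/8-.5+[x0,y0]; W=np.array([pt_h(d,u,v,"scene",.1405) for u,v in px]); print(px.round(1).tolist(),W[:,:2].round(4).tolist())
    hull=cv2.convexHull(c)[:,0]; px=(hull+.5)/8-.5+[x0,y0]; W=np.array([pt_h(d,u,v,"scene",.1405)[:2] for u,v in px]); print(cv2.minAreaRect((W*1000).astype(np.float32)))
cv2.imwrite("pics/lug.png",np.hstack([b,m*255]))
E
```

```text
[[381.2, 229.4], [369.7, 244.2], [389.1, 255.3], [404.4, 234.9], [393.1, 235.4]] [[0.6805, 0.0062], [0.6858, -0.0453], [0.7356, -0.041], [0.7298, 0.0287], [0.7111, 0.0101]]
((707.7656860351562, -8.23944091796875), (54.337310791015625, 72.35684204101562), 4.345157623291016)
[[403.9, 219.6], [403.9, 224.4], [409.7, 227.4], [414.4, 226.7], [414.4, 219.6]] [[0.7035, 0.0663], [0.7118, 0.0538], [0.7268, 0.0552], [0.7339, 0.0645], [0.7222, 0.0829]]
((718.4146118164062, 65.20101165771484), (25.29901123046875, 25.822092056274414), 32.425506591796875)
```

View pics/lug.png

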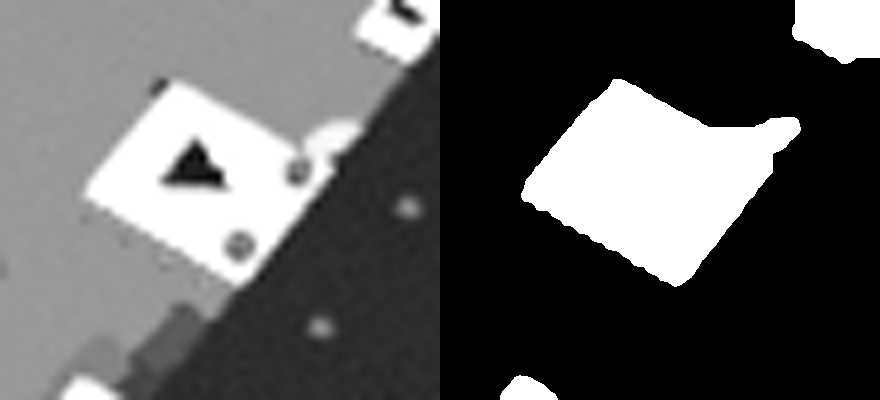

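```bash
python3 - <<'E'
from h import *
def fit(d,cam,x0,y0,x1,y1,h,thr=150):
    g=d["image"][y0:y1,x0:x1].max(2); b=cv2.resize(g,None,fx=8,fy=8,interpolation=cv2.INTER_CUBIC)
    best=None
    m=(b>thr).astype(np.uint8); m=cv2.morphologyEx(m,cv2.MORPH_CLOSE,np.ones((20,20)))
    c=max(cv2.findContours(m,0,2)[0],key=cv2.contourArea)[:,0]
    px=(c+.5)/8-.5+[x0,y0]; W=np.array([pt_h(d,u,v,cam,h)[:2] for u,v in px])
    # robust circle with r=18mm(+blur)
    from scipy.optimize import least_squares
    r=least_squares(lambda q:np.hypot(W[:,0]-q[0],W[:,1]-q[1])-q[2],[*W.mean(0),.018],loss="soft_l1",f_scale=.0007)
    return r.x.round(4),cv2.resize(np.hstack([b,m*255]),None,fx=1,fy=1)
d0=dict(np.load("scene.npz")); r,i=fit(d0,"scene",310,222,345,252,.1135,170); print("scene0",r); cv2.imwrite("pics/f0.png",i)
t0=dict(np.load("top.npz")); r,i=fit(t0,"top",342,158,372,180,.1135,150); print("top0",r); cv2.imwrite("pics/f1.png",i)
d=optics.read_camera("scene"); np.savez("scene_a.npz",**d)
r,i=fit(d,"scene",343,226,372,250,.1135,170); print("scene now",r); cv2.imwrite("pics/f2.png",i); print(tool()[0])
E
python3 -c "
import cv2,numpy as np
a=[cv2.imread(f'pics/f{i}.png') for i in range(3)]
w=max(x.shape[1] for x in a)
cv2.imwrite('pics/f.png',np.vstack([cv2.copyMakeBorder(x,0,4,0,w-x.shape[1],0,value=(0,0,255)) for x in a]))"
```

```text
scene0 [ 0.5721 -0.0819  0.0233]
top0 [ 0.5776 -0.0807  0.0182]
scene now [ 0.6404 -0.0341  0.0211]
[ 0.49990326 -0.0419003   0.08252033]
```

View pics/f.png

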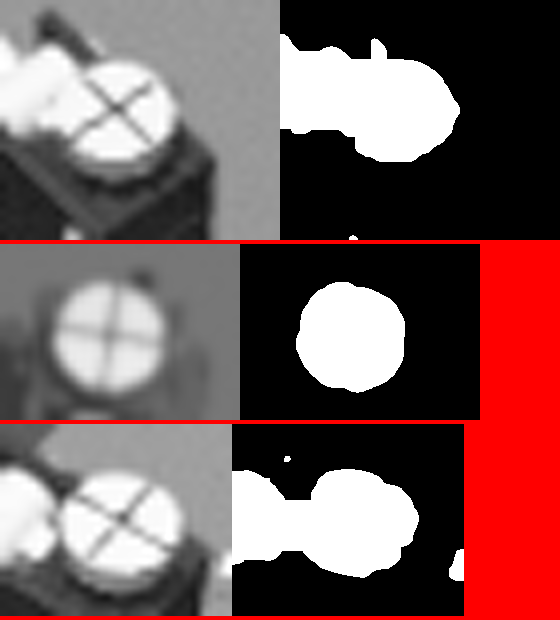

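```bash
python3 - <<'E'
from h import *
d=dict(np.load("scene.npz"))
a=pt_h(d,324.06,234.9,"scene",.1135); b=pt_h(d,357.8,237.4,"scene",.1135); print(a,b)
p=tool()[0]; y=np.radians(4.6)
f=np.array([np.cos(y),np.sin(y)]); l=np.array([-f[1],f[0]])
e=b[:2]-p[:2]; print("saddle rel tool (scene)",e@f*1000,e@l*1000)
E
```

```text
[ 0.57829453 -0.07874629  0.1135    ] [ 0.64309784 -0.03102531  0.1135    ]
saddle rel tool (scene) 143.60548639147854 -0.6440997062410208
```

```bash
python3 -m pendant '[[0,[0,4,-1],[0,0,0]],[0,[0,10,-2],[0,0,0]],[0,[0,17,-3],[0,0,0]],[0,[0,25,-4],[0,0,0]],[0,[0,33,-5],[0,0,0]],[0,[0,41,-6],[0,0,0]],[0,[0,49,-7],[0,0,0]],[0,[0,56,-8],[0,0,0]],[0,[0,60,-9],[0,0,0]],[0,[0,62,-9.5],[0,0,0]]]'; python3 look.py b
```

```text
time_s: 9.92
tool_pos: [0.5597, -0.0277, 0.0821]
tool_rot: [-95.2, 89.9, 179.3]
force: [-5.5, -1.6, 5.2]
grip_width: 0.0228
[ 0.5597 -0.0277  0.0821] [ 0.997  0.079 -0.002] [-5.5 -1.6  5.2] 0.02280073488071285 9.9167
top lm 0.63 [0.2867 0.1145 0.1135]
top lm 0.46 [ 0.2394 -0.3973  0.1135]
scene lm 0.58 [ 0.2523 -0.3963  0.1135]
scene lm 0.44 [0.2891 0.1372 0.1135]
scene lm 0.41 [ 0.7093 -0.0104  0.1135]
 base 794 ((651.1775512695312, -57.51409912109375), (90.00139617919922, 244.3244171142578), 62.12965393066406)
 saddle 32 [ 0.7062 -0.0331  0.1106] [ 0.7051 -0.0329  0.1103] [0.026 0.008 0.01 ] pred [ 0.7023 -0.0164  0.0819]
```

View pics/scene_b.png

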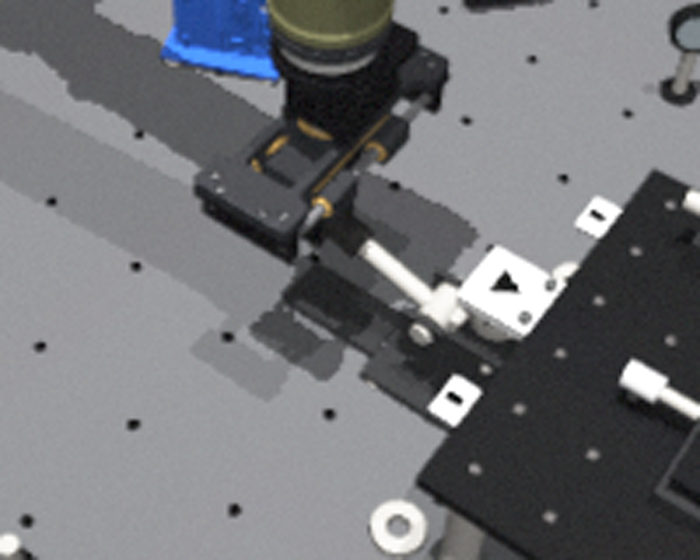

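View pics/top_b.png

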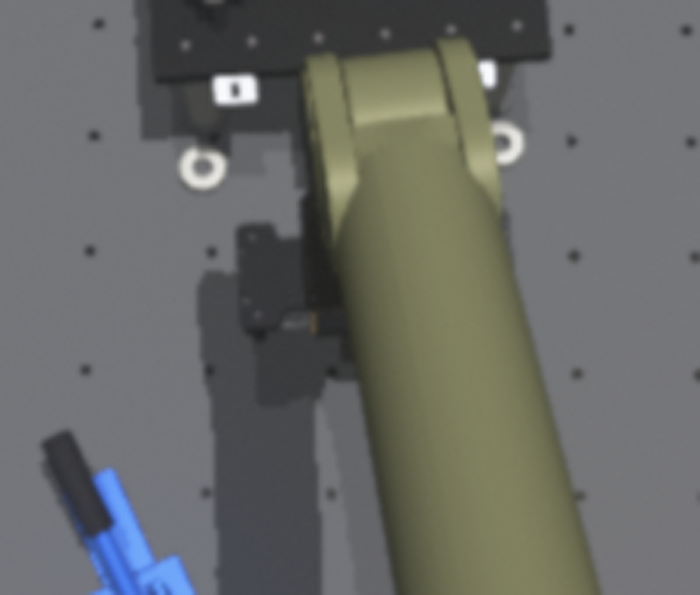

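```bash
python3 - <<'E'
from h import *
d=optics.read_camera("wrist"); np.savez("wb.npz",**d)
cv2.imwrite("pics/wb.png",cv2.resize(d["image"][0:140,210:440],None,fx=3.4,fy=3.4,interpolation=cv2.INTER_CUBIC))
for k,h in (("lift_pad",.124),("saddle_top",.1135)):
    for r in models.landmark_of("wrist",k):
        v,u=r["centre"][0]*400,r["centre"][1]*640; print(k,r["confidence"],u,v,pt_h(d,u,v,"wrist",h))
E
```

```text
(no output)
```

View pics/wb.png

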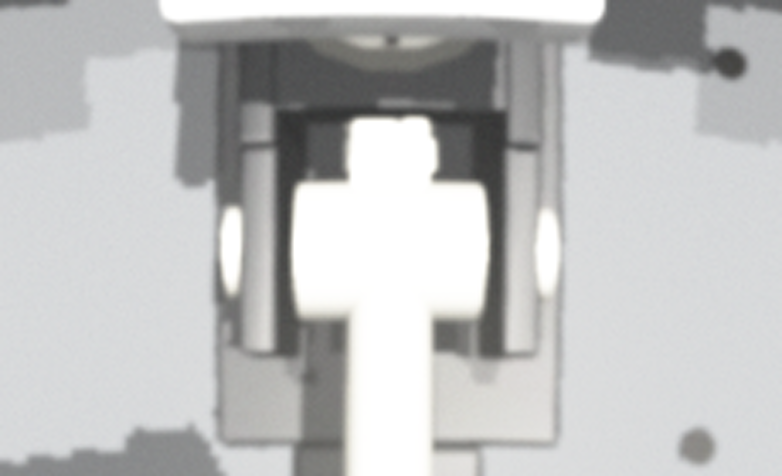

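```bash
python3 - <<'E'
from h import *
d=dict(np.load("wb.npz")); c=lambda x,y:((x+.5)/3.4-.5+210,(y+.5)/3.4-.5)
p,R,o=tool(); f=R[:2,1]; l=np.array([-f[1],f[0]])
for n,x,y,h in [("lug top L",162,20,.1405),("lug top R",603,20,.1405),("lug top mid",383,26,.1405),("saddle rear",391,48,.1135),("saddle L",335,42,.1135),("saddle R",450,42,.1135),("cross",391,40,.1135),("pivot L",230,250,.075),("pivot R",548,250,.075),("base L",218,440,.012),("base R",557,440,.012)]:
    u,v=c(x,y); q=pt_h(d,u,v,"wrist",h); e=q[:2]-p[:2]; print(n,q.round(4),"fwd %.1f lat %.1f"%(e@f*1000,e@l*1000))
g=cv2.resize(d["image"][0:40,240:400].max(2),None,fx=5,fy=5,interpolation=cv2.INTER_CUBIC)
cv2.imwrite("pics/wb2.png",np.clip((g.astype(float)-20)*1.0,0,255).astype(np.uint8))
print(d["range_z"][0:24,325].round(4))
P=cloud(d,"wrist"); print((P[0:24,325]*1000).round(0).tolist())
E
```

```text
lug top L [0.6808 0.0071 0.1405] fwd 123.1 lat 25.1
lug top R [ 0.6847 -0.0418  0.1405] fwd 123.1 lat -23.9
lug top mid [ 0.6809 -0.0175  0.1405] fwd 121.2 lat 0.5
saddle rear [ 0.6869 -0.0181  0.1135] fwd 127.1 lat -0.5
saddle L [ 0.6872 -0.0105  0.1135] fwd 128.1 lat 7.1
saddle R [ 0.6885 -0.0259  0.1135] fwd 128.2 lat -8.4
cross [ 0.6881 -0.018   0.1135] fwd 128.3 lat -0.5
pivot L [0.6609 0.0072 0.075 ] fwd 103.2 lat 26.7
pivot R [ 0.6653 -0.0468  0.075 ] fwd 103.4 lat -27.5
base L [0.623  0.0167 0.012 ] fwd 66.2 lat 39.2
base R [ 0.6293 -0.062   0.012 ] fwd 66.3 lat -39.8
[0.0984 0.0996 0.1007 0.1014 0.1019 0.1024 0.1032 0.1049 0.1073 0.1064
 0.1088 0.124  0.1234 0.124  0.1226 0.1246 0.126  0.1289 0.1298 0.1321
 0.1339 0.1457 0.1462 0.1451]
[[684.0, -18.0, 141.0], [684.0, -18.0, 140.0], [684.0, -18.0, 139.0], [684.0, -18.0, 138.0], [683.0, -18.0, 138.0], [683.0, -18.0, 137.0], [683.0, -18.0, 136.0], [683.0, -18.0, 135.0], [684.0, -18.0, 132.0], [683.0, -18.0, 133.0], [683.0, -18.0, 130.0], [688.0, -18.0, 113.0], [688.0, -18.0, 114.0], [687.0, -18.0, 113.0], [686.0, -18.0, 115.0], [686.0, -18.0, 113.0], [686.0, -18.0, 112.0], [687.0, -18.0, 108.0], [687.0, -18.0, 108.0], [687.0, -18.0, 105.0], [687.0, -18.0, 103.0], [690.0, -18.0, 90.0], [690.0, -18.0, 89.0], [689.0, -18.0, 91.0]]
```

View pics/wb2.png

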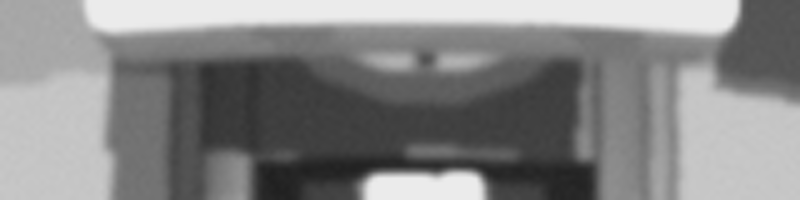

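Wrist view wb: the lug's front edge is at (383,40), with the saddle rim just behind it at (391,48). Front face x≈683.3 and rim x≈686.4 give 3.1 mm against an ideal 4, and the saddle is about 1 mm to the right. Small correction.

```bash
python3 -m pendant '[[0,[0,0.7,-0.4],[0,0,0]],[0,[0,1.4,-0.8],[0,0,0]],[0,[0,1.4,-0.8],[0,0,0]],[0,[0,1.4,-0.8],[0,0,0]]]'; cat > lookw.py <<'E'
from h import *
import sys
d=optics.read_camera("wrist"); P=cloud(d,"wrist"); p,R,o=tool(); f=R[:2,1]; l=np.array([-f[1],f[0]])
print(p.round(4),o["force"].round(1),o["grip_width"],o["time_s"])
E3=P[0:45,250:400]-p; fw=(E3[...,0]*f[0]+E3[...,1]*f[1])*1000; la=(E3[...,0]*l[0]+E3[...,1]*l[1])*1000; Z=P[0:45,250:400,2]*1000
k=(Z>130)&(Z<139)&(fw<140)&(fw>110)&(abs(la)<22); print("lug front fwd",np.median(fw[k]),k.sum(),"lat range",la[(Z>130)&(Z<139)&(fw<130)&(fw>115)].min(),la[(Z>130)&(Z<139)&(fw<130)&(fw>115)].max())
k=(Z>100)&(Z<128)&(abs(la)<16)&(fw>115)&(fw<140); 
from scipy.optimize import least_squares
a,b,z=la[k],fw[k],Z[k]; r=least_squares(lambda q:np.where(np.hypot(a-q[0],b-q[1])>18,1,1)*(np.hypot(a-q[0],b-q[1])-18),[0,144],loss="soft_l1"); 
s=(z<110+float(sys.argv[2])) ; print("saddle centre circle",r.x,k.sum(),"z max",z.max())
kk=k&(abs(la)<4); print("rear rim fwd",np.percentile(fw[kk],[10,30,50]),"z",np.percentile(Z[kk],[5,50,95]))
cv2.imwrite(f"pics/w_{sys.argv[1]}.png",cv2.resize(d["image"][0:140,210:440],None,fx=3.4,fy=3.4,interpolation=cv2.INTER_CUBIC))
E
python3 lookw.py c 0
```

```text
time_s: 10.6
tool_pos: [0.5608, -0.0274, 0.0822]
tool_rot: [-71.7, 89.9, -157.2]
force: [-4.6, -0.5, 4.1]
grip_width: 0.0225
[ 0.5608 -0.0273  0.0822] [-5.8 -1.2  4.9] 0.023066717764095288 10.65
lug front fwd 122.62703280931837 824 lat range -24.42204044286216 25.680041532232643
saddle centre circle [ -0.66056346 145.02548855] 289 z max 114.93247483767374
rear rim fwd [126.76750405 126.96047596 127.12104184] z [103.35327432 110.87444747 114.11601265]
```

View pics/w_c.png

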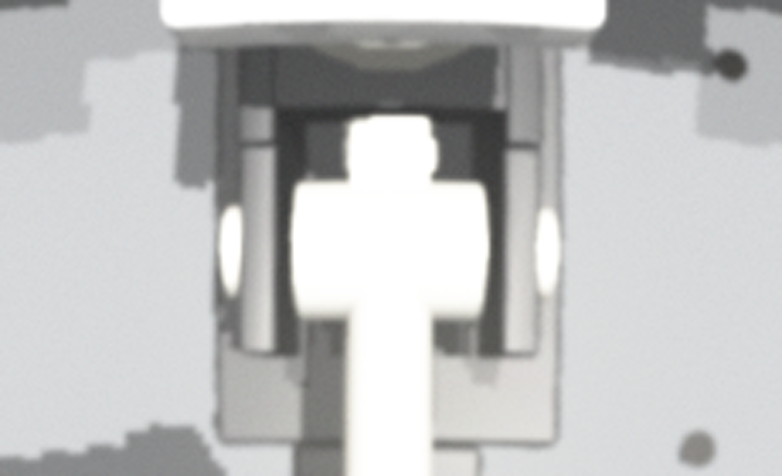

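```bash
python3 -m pendant '[[0,[0,0,-1.2],[0,0,0]],[0,[4,-1.2,-1.2],[0,0,0]],[0,[10,-2.9,-1.2],[0,0,0]],[0,[16,-3.9,-1.2],[0,0,0]],[0,[22,-4.8,-1.2],[0,0,0]],[0,[28,-5.3,-1.2],[0,0,0]],[0,[34,-5.4,-1.2],[0,0,0]],[0,[40,-5.2,-1.2],[0,0,0]],[0,[46,-4.7,-1.2],[0,0,0]],[0,[50,-4.1,-1.2],[0,0,0]]]'; python3 lookw.py d 12;  python3 - <<'E'
from h import *
d=optics.read_camera("scene"); cv2.imwrite("pics/s_d.png",d["image"])
E
```

```text
time_s: 11.48
tool_pos: [0.5581, -0.027, 0.0328]
tool_rot: [52.2, 89.9, -33.3]
force: [-5.5, -1.6, 11.5]
grip_width: 0.023
[ 0.5581 -0.0269  0.0324] [-5.6 -2.6 11. ] 0.023270610158008905 11.5333
  return _methods._mean(a, axis=axis, dtype=dtype,
  ret = ret.dtype.type(ret / rcount)
Traceback (most recent call last):
  File "lookw.py", line 6, in <module>
    k=(Z>130)&(Z<139)&(fw<140)&(fw>110)&(abs(la)<22); print("lug front fwd",np.median(fw[k]),k.sum(),"lat range",la[(Z>130)&(Z<139)&(fw<130)&(fw>115)].min(),la[(Z>130)&(Z<139)&(fw<130)&(fw>115)].max())
                                                                                                                 ~~~~~~~~~~~~~~~~~~~~~~~~~~~~~~~~~~~~~~~~~^^
ValueError: zero-size array to reduction operation minimum which has no identity
```

View pics/s_d.png

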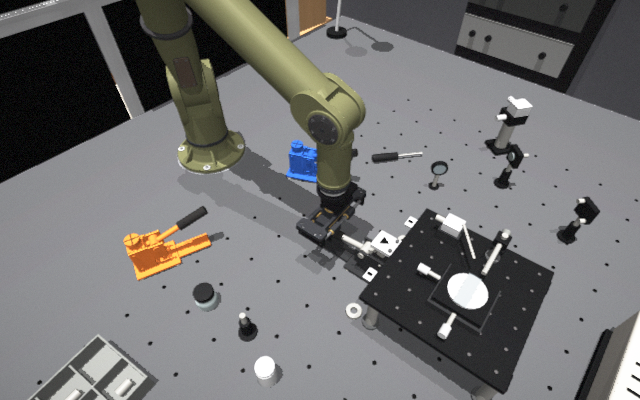

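```bash
python3 -m pendant '[[0,[-4,-0.6,0],[0,0,0]],[0,[-10,-1.1,0],[0,0,0]],[0,[-16,-1.3,0],[0,0,0]],[0,[-22,-1.2,0],[0,0,0]],[0,[-28,-0.7,0],[0,0,0]],[0,[-34,0.2,0],[0,0,0]],[0,[-40,1.2,0],[0,0,0]],[0,[-46,2.9,0],[0,0,0]],[0,[-49,3.8,0],[0,0,0]],[0,[-50,4.1,0],[0,0,0]]]'; python3 lookw.py e 12;  python3 - <<'E'
from h import *
d=optics.read_camera("scene"); cv2.imwrite("pics/s_e.png",cv2.resize(d["image"][180:340,300:500],None,fx=3.5,fy=3.5,interpolation=cv2.INTER_CUBIC))
E
```

```text
time_s: 12.42
tool_pos: [0.5603, -0.0253, 0.0817]
tool_rot: [-107.8, 89.9, 166.7]
force: [0.6, -0.2, -6.8]
grip_width: 0.0232
[ 0.5601 -0.0254  0.0815] [ 0.5 -0.5 -4.4] 0.023385597589379102 12.4667
lug front fwd 123.12570263561227 895 lat range -26.077583462277584 23.57627143953901
saddle centre circle [ -1.33035928 144.24689298] 153 z max 119.72355302046564
rear rim fwd [126.03495327 126.24426332 126.42775649] z [112.40026998 115.17950123 118.50078963]
```

View pics/w_e.png

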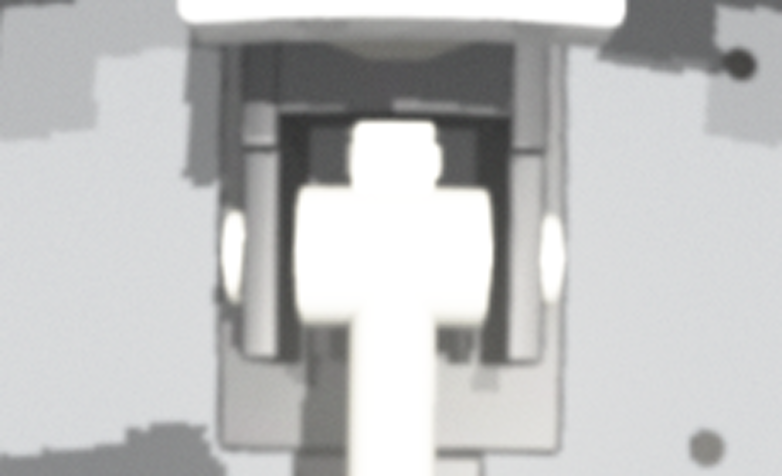

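View pics/s_e.png

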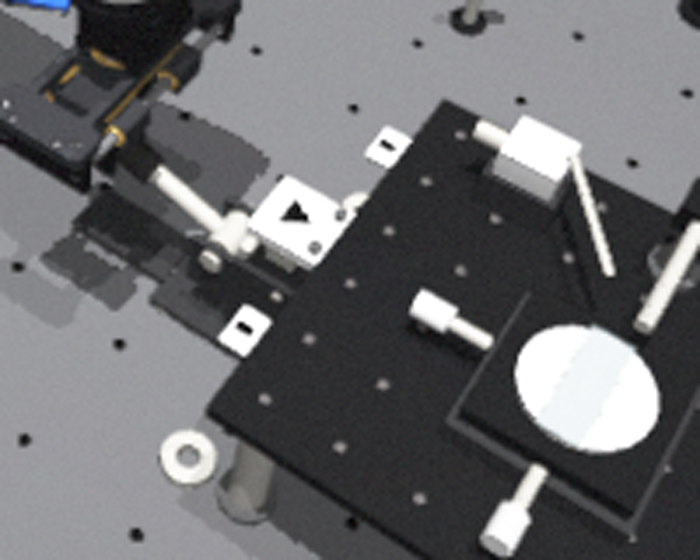

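Handle back up: the saddle is at fwd 144.2 / lat -1.3 and the pad at 145.1 / -1.25, so it is centred within 1 mm, and the saddle is a step higher. Second stroke.

```bash
python3 -m pendant '[[0,[0,0.8,0],[0,0,0]],[0,[5,-0.6,0],[0,0,0]],[0,[11,-2.2,0],[0,0,0]],[0,[17,-3.2,0],[0,0,0]],[0,[23,-4,0],[0,0,0]],[0,[29,-4.5,0],[0,0,0]],[0,[35,-4.6,0],[0,0,0]],[0,[41,-4.4,0],[0,0,0]],[0,[47,-3.9,0],[0,0,0]],[0,[51,-3.3,0],[0,0,0]]]'; python3 -m pendant '[[0,[0,0,0],[0,0,0]],[0,[0,0,0],[0,0,0]]]'; python3 - <<'E'
from h import *
d=optics.read_camera("scene"); P=cloud(d,"scene"); Z=P[...,2];m=(abs(P[...,0]-.70)<.018)&(abs(P[...,1]+.018)<.018)&(Z>.12)&(Z<.18); print("lug z",np.median(Z[m]),m.sum())
m=(abs(P[...,0]-.745)<.008)&(abs(P[...,1]+.018)<.1)&(Z>.12)&(Z<.18); print("edge z",np.median(Z[m]),m.sum())
cv2.imwrite("pics/s_f.png",cv2.resize(d["image"][180:340,300:500],None,fx=3.5,fy=3.5,interpolation=cv2.INTER_CUBIC))
d=dict(np.load("scene.npz"));P=cloud(d,"scene");Z=P[...,2];m=(abs(P[...,0]-.745)<.008)&(abs(P[...,1]+.018)<.1)&(Z>.12)&(Z<.18); print("edge z0",np.median(Z[m]),m.sum())
E
```

```text
time_s: 13.35
tool_pos: [0.5579, -0.0258, 0.0323]
tool_rot: [-36.0, 90.0, -121.5]
force: [-6.8, 0.2, 12.8]
grip_width: 0.0233
time_s: 13.52
tool_pos: [0.5579, -0.0258, 0.0324]
tool_rot: [-52.5, 90.0, -138.0]
force: [-7.1, -1.0, 10.6]
grip_width: 0.0232
lug z 0.14691392167584827 206
edge z 0.14650070727683856 530
edge z0 0.14004408721088346 527
```

View pics/s_f.png

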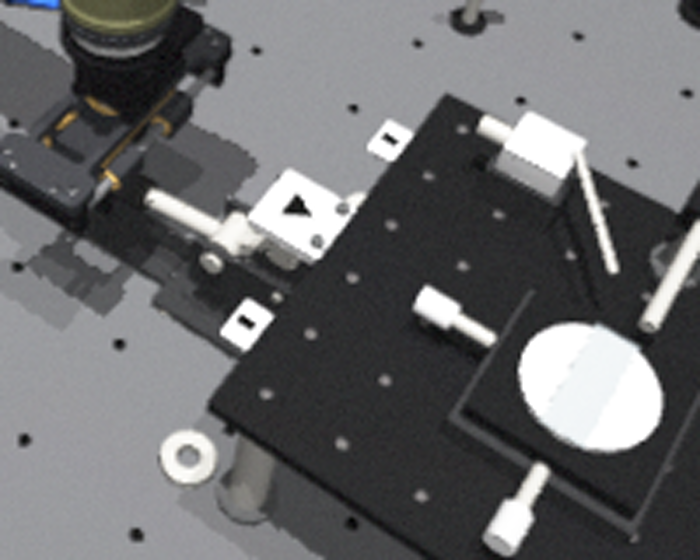

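The plate's front edge reads about 6.5 mm up, near what a second stroke should give. Now the handle goes up and then into the third stroke.

```bash
python3 -m pendant '[[0,[-4,-0.6,0],[0,0,0]],[0,[-10,-1.1,0],[0,0,0]],[0,[-16,-1.3,0],[0,0,0]],[0,[-22,-1.2,0],[0,0,0]],[0,[-28,-0.7,0],[0,0,0]],[0,[-34,0.2,0],[0,0,0]],[0,[-40,1.2,0],[0,0,0]],[0,[-46,2.9,0],[0,0,0]],[0,[-48.5,3.7,0],[0,0,0]],[0,[-49,3.8,0],[0,0,0]]]'; python3 lookw.py g 12
```

```text
time_s: 14.4
tool_pos: [0.5617, -0.0258, 0.0794]
tool_rot: [-129.8, 90.0, 144.7]
force: [6.1, 0.8, -9.0]
grip_width: 0.0229
[ 0.5617 -0.0258  0.0794] [ 5.   0.5 -6.5] 0.023126252795235357 14.45
lug front fwd 121.67222944264734 385 lat range -25.677892849581553 23.223453962131433
saddle centre circle [ -0.84091123 143.0204976 ] 130 z max 125.58992817819004
rear rim fwd [124.72866584 124.9209723  125.05913424] z [118.92952827 122.36166367 124.43007113]
```

View pics/w_g.png

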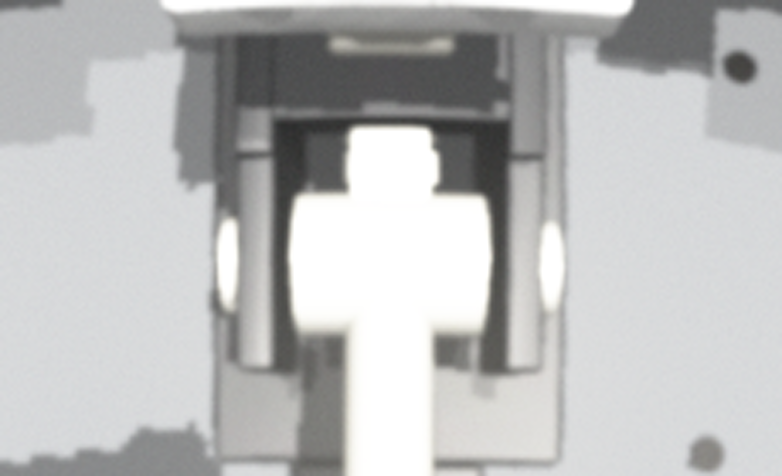

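```bash
python3 -m pendant '[[0,[2,-0.8,0],[0,0,0]],[0,[7,-2.3,0],[0,0,0]],[0,[13,-3.6,0],[0,0,0]],[0,[19,-4.6,0],[0,0,0]],[0,[25,-5.2,0],[0,0,0]],[0,[31,-5.4,0],[0,0,0]],[0,[37,-5.3,0],[0,0,0]],[0,[43,-4.9,0],[0,0,0]],[0,[48,-4.3,0],[0,0,0]],[0,[50,-4,0],[0,0,0]]]'; python3 -m pendant '[[0,[0,0,0],[0,0,0]],[0,[0,0,0],[0,0,0]]]'; cat > chk.py <<'E'
from h import *
import sys
d0=dict(np.load("scene.npz")); d=optics.read_camera("scene"); np.savez("scene_last.npz",**d)
o=[]
for q in (d0,d):
    P=cloud(q,"scene"); Z=P[...,2]
    f=np.array([np.cos(np.radians(4.7)),np.sin(np.radians(4.7))]); x=(P[...,0]-.7035)*f[0]+(P[...,1]+.0175)*f[1]; y=-(P[...,0]-.7035)*f[1]+(P[...,1]+.0175)*f[0]
    r=[]
    for lo,hi,w in ((-18,18,18),(38,50,110),(50,62,110),(100,120,110),(270,300,110)):
        m=(x*1000>lo)&(x*1000<hi)&(abs(y)*1000<w)&(Z>.12)&(Z<.17); r.append(np.median(Z[m])*1000)
    o.append(r)
print("lug,edge44,edge56,x110,x285",np.round(o,1).tolist(),"lift",np.round(np.subtract(o[1],o[0]),1))
p,R,ob=tool(); print(p.round(4),ob["force"].round(1),ob["grip_width"],ob["time_s"])
cv2.imwrite(f"pics/s_{sys.argv[1]}.png",cv2.resize(d["image"][180:340,300:500],None,fx=3.5,fy=3.5,interpolation=cv2.INTER_CUBIC))
E
python3 chk.py h
```

```text
time_s: 15.28
tool_pos: [0.5564, -0.0263, 0.0307]
tool_rot: [-74.4, 89.8, -159.9]
force: [-6.8, 0.9, 10.2]
grip_width: 0.0224
time_s: 15.45
tool_pos: [0.5564, -0.0263, 0.031]
tool_rot: [-72.6, 89.8, -158.1]
force: [-5.7, 0.0, 9.5]
grip_width: 0.0222
lug,edge44,edge56,x110,x285 [[139.6, 140.0, 140.1, 140.3, 140.0], [154.6, 153.2, 152.5, 150.1, 141.6]] lift [15.  13.2 12.4  9.8  1.5]
[ 0.5564 -0.0265  0.0311] [-6.  -0.1 10.2] 0.02236777419795054 15.5
```

View pics/s_h.png

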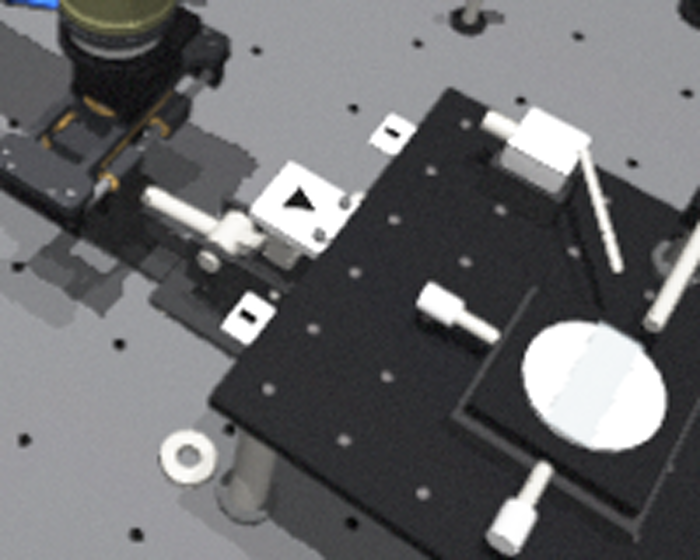

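Plate edge lift reads about 12.4–13 mm, with 14 expected at the stop. The grip is at about 60 mm against 55 right down, so I press further.

```bash
python3 -m pendant '[[0,[1,0.2,0],[0,0,0]],[0,[2,0.4,0],[0,0,0]],[0,[2,0.4,0],[0,0,0]]]'; python3 -m pendant '[[0,[1,0.2,0],[0,0,0]],[0,[2,0.4,0],[0,0,0]],[0,[2,0.4,0],[0,0,0]]]'; python3 chk.py i
```

```text
time_s: 15.75
tool_pos: [0.5567, -0.0264, 0.029]
tool_rot: [-71.5, 89.8, -157.0]
force: [-6.3, 0.6, 10.8]
grip_width: 0.022
time_s: 16.0
tool_pos: [0.5571, -0.0263, 0.0271]
tool_rot: [-70.5, 89.8, -156.0]
force: [-6.1, 0.1, 11.7]
grip_width: 0.022
lug,edge44,edge56,x110,x285 [[139.6, 140.0, 140.1, 140.3, 140.0], [155.4, 153.9, 153.2, 150.7, 141.8]] lift [15.8 13.9 13.  10.4  1.7]
[ 0.5571 -0.0264  0.0271] [-6.8 -0.3 10.4] 0.02163749180910268 16.05
```

```bash
python3 -m pendant '[[0,[1,0.2,0],[0,0,0]],[0,[2,0.4,0],[0,0,0]],[0,[2,0.4,0],[0,0,0]]]'; python3 -m pendant '[[0,[1,0.2,0],[0,0,0]],[0,[2,0.4,0],[0,0,0]],[0,[2,0.4,0],[0,0,0]]]'; python3 chk.py j; python3 - <<'E'
from h import *
d=optics.read_camera("wrist");cv2.imwrite("pics/w_j.png",d["image"])
E
```

```text
time_s: 16.3
tool_pos: [0.5575, -0.0263, 0.025]
tool_rot: [-71.6, 89.8, -157.1]
force: [-6.0, 0.0, 10.1]
grip_width: 0.0226
time_s: 16.55
tool_pos: [0.5579, -0.0263, 0.023]
tool_rot: [-71.7, 89.8, -157.2]
force: [-6.1, -0.1, 9.9]
grip_width: 0.0228
lug,edge44,edge56,x110,x285 [[139.6, 140.0, 140.1, 140.3, 140.0], [156.4, 154.8, 154.3, 151.3, 141.8]] lift [16.8 14.7 14.1 11.   1.8]
[ 0.5579 -0.0263  0.023 ] [-5.6  0.2 10. ] 0.02245275083436122 16.6
```

View pics/w_j.png

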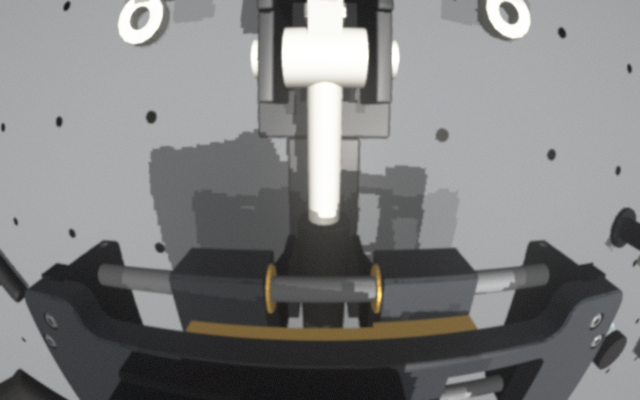

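```bash
cat > ang.py <<'E'
from h import *
d=optics.read_camera("wrist"); P=cloud(d,"wrist"); p,R,o=tool(); f=R[:2,1]; f=f/np.linalg.norm(f); l=np.array([-f[1],f[0]])
e=P-p; fw=(e[...,0]*f[0]+e[...,1]*f[1])*1000; la=(e[...,0]*l[0]+e[...,1]*l[1])*1000; Z=P[...,2]*1000
col=slice(321,328); a=[];b=[]
for v in range(85,236,10): print(v,np.median(fw[v,col]).round(1),np.median(la[v,col]).round(1),np.median(Z[v,col]).round(1))
k=np.zeros(Z.shape,bool);k[92:212,321:328]=1
c=np.polyfit(fw[k],Z[k],1); print("handle slope rad (+ = up to rear)",np.arctan(-c[0]), "travel",0.32-np.arctan(-c[0]))
E
python3 ang.py
```

```text
85 90.8 -0.1 80.2
95 87.1 -0.1 79.9
105 83.3 -0.1 79.9
115 79.4 -0.1 78.4
125 75.6 -0.1 78.4
135 71.6 -0.1 77.0
145 67.7 -0.1 76.9
155 63.6 -0.1 76.4
165 59.4 -0.2 75.6
175 55.2 -0.2 74.8
185 50.8 -0.2 74.1
195 46.3 -0.2 73.4
205 41.8 -0.2 72.8
215 37.0 -0.2 72.2
225 32.2 -0.2 71.6
235 29.5 -0.2 76.4
handle slope rad (+ = up to rear) -0.20098476364264617 travel 0.5209847636426461
```

Local handle slope is about 0.157 rad below level, so travel is about 0.48 of 0.50. Pressing the last 2–3 mm to the stop.

```bash
python3 -m pendant '[[0,[1,0.2,0],[0,0,0]],[0,[2,0.4,0],[0,0,0]],[0,[2,0.4,0],[0,0,0]],[0,[2,0.4,0],[0,0,0]]]'; python3 chk.py k; python3 ang.py | sed -n '2,13p'
```

```text
time_s: 17.03
tool_pos: [0.5582, -0.0263, 0.0212]
tool_rot: [-71.5, 89.8, -157.0]
force: [-6.7, 0.5, 11.4]
grip_width: 0.0222
lug,edge44,edge56,x110,x285 [[139.6, 140.0, 140.1, 140.3, 140.0], [157.0, 155.2, 154.6, 151.7, 141.8]] lift [17.4 15.1 14.4 11.4  1.8]
[ 0.5582 -0.0263  0.0212] [-6.6  0.  10.4] 0.022531791804932706 17.0833
95 87.0 -0.1 79.8
105 83.2 -0.1 78.7
115 79.5 -0.1 78.1
125 75.6 -0.1 77.2
135 71.7 -0.1 76.6
145 67.8 -0.1 76.3
155 63.7 -0.1 75.4
165 59.6 -0.1 74.5
175 55.4 -0.1 73.9
185 51.1 -0.2 73.2
195 46.5 -0.2 72.1
205 42.0 -0.2 71.5
```

Slope is now about 0.18 below level, which is right down, and the edge lift is 14.4 mm. Final hold and overall check.

```bash
python3 -m pendant '[[0,[0,0,0],[0,0,0]],[0,[0,0,0],[0,0,0]],[0,[0,0,0],[0,0,0]],[0,[0,0,0],[0,0,0]],[0,[0,0,0],[0,0,0]],[0,[0,0,0],[0,0,0]]]'; python3 chk.py l; python3 - <<'E'
from h import *
d=dict(np.load("scene_last.npz")); cv2.imwrite("pics/s_full.png",d["image"])
d0=dict(np.load("scene.npz"));
for k in ("spacer0","screw_jar","post_holder","objective_can","lens_mount","ball_driver"):
    r=models.landmark_of("scene",k)
    print(k,[(round(x["confidence"],2),round(x["centre"][1]*640),round(x["centre"][0]*400)) for x in r[:2]])
E
```

```text
time_s: 17.63
tool_pos: [0.5582, -0.0263, 0.0212]
tool_rot: [-71.0, 89.8, -156.5]
force: [-6.0, 0.3, 11.4]
grip_width: 0.0229
lug,edge44,edge56,x110,x285 [[139.6, 140.0, 140.1, 140.3, 140.0], [156.9, 155.1, 154.6, 151.7, 141.9]] lift [17.3 15.  14.5 11.4  1.8]
[ 0.5582 -0.0263  0.0212] [-7.   0.  11.1] 0.022704695864412993 17.6833
spacer0 [(0.53, 351, 312)]
screw_jar [(0.61, 209, 301), (0.48, 400, 156)]
post_holder [(0.66, 247, 333)]
objective_can [(0.73, 266, 378)]
lens_mount [(0.86, 433, 187), (0.54, 248, 333)]
ball_driver [(0.63, 399, 155), (0.37, 430, 188)]
```

View pics/s_full.png

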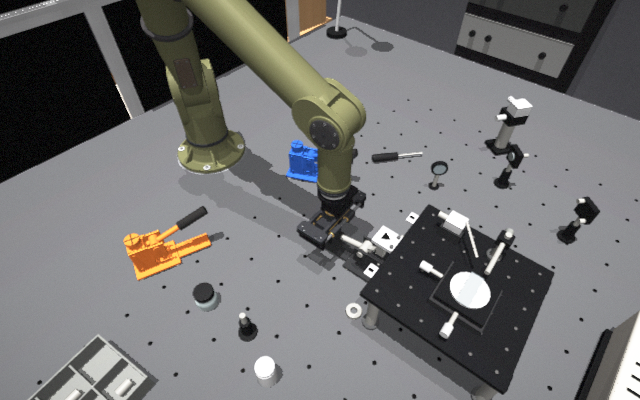

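View pics/s_l.png

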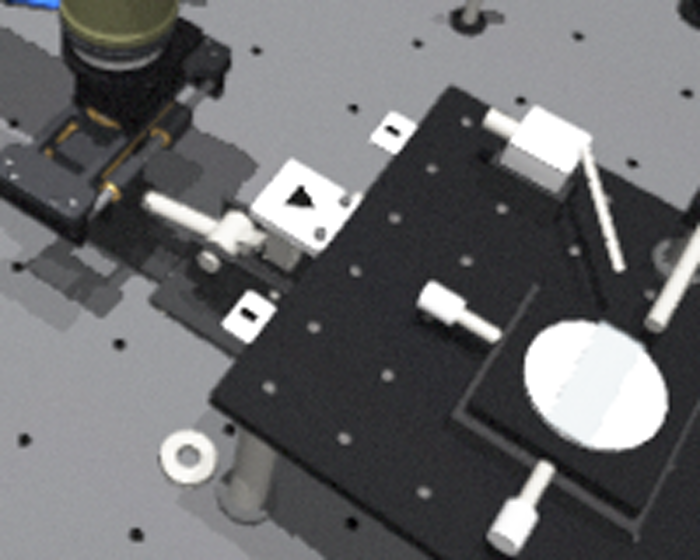

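The plate is up on the saddle, which shows below the lug at (285,250) in the crop. Spacers and bystanders are at their original pixels, and the jack stands flat. Handing in while still pressing.

```bash
python3 -c "
from cell import env
print(env.sign_off())"
```

```text
the job is handed in; nothing more can be done
None
```

I gripped the black and steel jack's handle, slid its saddle under the triangle-marked lug, pumped three full strokes and handed in at about 18 s with the handle still pressed down.

**Last checks:**
- **Clearance:** the plate's front edge measured about 14.5 mm above its starting height, against the 12 mm needed. The lug rose about 17.3 mm, and both held steady over the final half second.
- **Handle:** it sloped about 0.18 rad below level, which is right down, at about 11 N.
- **Centring:** after the first stroke the saddle was within about 1 mm of the pad centre. At the end I could only judge centring by eye from the side, because the lug hid the saddle.
- **Other things:** the bystanders and the right-hand spacer were within about 4 pixels of where they started, by the networks or by eye. The left-hand spacer was clear in only one later view, so I did not measure its position. The jack stood flat.

**What disagreed or failed:**
- **Fingertip position:** two cameras showed the fingertips about 28 mm further back along the tool than the stated tip reach. Because of this, my first grasp closed on top of the handle and pressed it lightly. I corrected for the offset and grasped again.
- **Third stroke:** it first stopped short, with the clearance reading only 12.4 to 13 mm. I pressed on about 10 mm further until the handle was right down.

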